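Empty the salvage tray over the scrap bin's rim

TASK

Pick up the sheet-metal tray of salvaged parts by its crossbar and carry it level to the scrap bin, hook the rail under its open front edge over the outside of the near rim of the bin, and only there tip it over the rim, used as the pivot, until all three parts have slid into the bin. Level the tray again while it is still at the rim, bring it back and set it down gently, upright and flat, in the middle of the rubber mat. Leave the other things on the bench where they are.

Things in the scene. Friction and masses are not known exactly. Their poses are not given: they have to be found in the camera images.
- tray: Bare aluminium tray with three loose parts, 190 (x) x 160 (y) mm, walls to z = 47 on three sides; its front edge (y = +80) is open. Origin: centre of the underside of its feet, two rails along x, 14 mm high, 4 mm thick: the hook rail, front face at y = +50, and a rear rail at y = -74. Floor from z = 14 to 17; it juts 30 mm past the hook rail. 0.35 kg empty, up to 0.85 kg loaded.
- bar (a point): Middle of the tray's round crossbar, 12 mm thick, 175 mm free length along the tray's x, at (0, -5, 100) mm in the tray frame, about over the centre of mass, so the tray hangs nearly level. Grip it from above, fingers closing along the tray's y; being round it can turn in the fingers. The parts start to slide at 25 to 36 degrees of tilt.
- hook (a point): Pivot point under the tray, at (0, 55, 9) mm in the tray frame, axes as the tray's: where the centre line of the bin's rim bead lies when the tray is hooked, the bead then touching the floor's underside and the front face of the hook rail.
- bin: Open grey sheet-steel scrap bin, fixed to the bench, 280 mm along its x and 200 mm along its y, standing to the left (+y) of the tray. Origin: centre of its underside. A round bead 10 mm in diameter runs all round the rim, its centre line 105 mm above the bench (top 110 mm). Walls 4 mm. An old circuit board already lies in it.
- rim (a point): Middle of the centre line of the near (-y) rim bead, the one facing the tray, at (0, -100, 105) mm in the bin frame, axes as the bin's. The bead runs along x. To tip, the tray's front (+y) points over it into the bin and the tray's rear rises.
- mat: Dark rubber mat on the bench, fixed, 240 x 200 x 3 mm, origin in the centre of its underside. The tray starts on it and must come back to its middle (any yaw).
- transformer: Small laminated-core transformer, 50 x 62 x 45 mm, about 0.22 kg, loose in the tray; origin: centre of its underside.
- heatsink: Finned aluminium heat sink, 46 x 75 x 30 mm, loose in the tray; origin: centre of its underside.
- module: Circuit module with black block and connectors, 48 x 78 x 22 mm, loose in the tray; origin: centre of its underside.
- spool: Bystander: white spool, 56 mm in diameter, 50 mm high, standing between mat and bin; origin: centre of its underside.
- screwdriver: Bystander: screwdriver, 190 mm long, lying right of the mat.
- flux_jar: Bystander: small amber jar, 48 mm in diameter, 55 mm high, standing between mat and bin on the robot's side of the spool; origin: centre of its underside.
Not all that is in view belongs to the job. Leave any turquoise look-alike of the tray alone.

How it is judged:
On the way, in this order (a step that is already met when the one before it is completed fails the run):
1. The tray, nearly level and with all three parts aboard, rests on the near rim of the bin with the rim in the corner behind its front edge (hook point within 15 mm of the rim's centre line) (y of hook in the frame of rim between -0.015 and 0.015 m and z of hook in the frame of rim between -0.015 and 0.015 m and contact force between tray and bin above 0.3 N and x of transformer in the frame of tray between -0.1 and 0.1 m and y of transformer in the frame of tray between -0.085 and 0.085 m and z of transformer in the frame of tray between 0.005 and 0.06 m and x of heatsink in the frame of tray between -0.1 and 0.1 m and y of heatsink in the frame of tray between -0.085 and 0.085 m and z of heatsink in the frame of tray between 0.005 and 0.06 m and x of module in the frame of tray between -0.1 and 0.1 m and y of module in the frame of tray between -0.085 and 0.085 m and z of module in the frame of tray between 0.005 and 0.06 m and angle between tray's own z axis and vertical below 0.4 rad), for 0.1 s.
2. All three parts are in the bin while the tray is still tipped (over 35 degrees) with its hook point at the rim (within 15 mm, touching) (y of hook in the frame of rim between -0.015 and 0.015 m and z of hook in the frame of rim between -0.015 and 0.015 m and contact force between tray and bin above 0.3 N and x of transformer in the frame of bin between -0.14 and 0.14 m and y of transformer in the frame of bin between -0.1 and 0.1 m and z of transformer in the frame of bin between -0.01 and 0.095 m and x of heatsink in the frame of bin between -0.14 and 0.14 m and y of heatsink in the frame of bin between -0.1 and 0.1 m and z of heatsink in the frame of bin between -0.01 and 0.095 m and x of module in the frame of bin between -0.14 and 0.14 m and y of module in the frame of bin between -0.1 and 0.1 m and z of module in the frame of bin between -0.01 and 0.095 m and angle between tray's own z axis and vertical above 0.6 rad), for 0.05 s.
At the end, for the whole second after the job is handed in: Transformer, heat sink and module lie at rest inside the bin, below its rim; the tray stands upright (within 3.4 degrees) and still on the mat, its centre within 50 mm of the mat's centre (x of transformer in the frame of bin between -0.14 and 0.14 m and y of transformer in the frame of bin between -0.1 and 0.1 m and z of transformer in the frame of bin between -0.01 and 0.095 m and x of heatsink in the frame of bin between -0.14 and 0.14 m and y of heatsink in the frame of bin between -0.1 and 0.1 m and z of heatsink in the frame of bin between -0.01 and 0.095 m and x of module in the frame of bin between -0.14 and 0.14 m and y of module in the frame of bin between -0.1 and 0.1 m and z of module in the frame of bin between -0.01 and 0.095 m and horizontal distance between tray and mat below 0.05 m and angle between tray's own z axis and vertical below 0.06 rad and height (world z) of tray below 0.01 m and linear speed of tray below 0.03 m/s and linear speed of each of transformer, heatsink, module below 0.05 m/s); the robot touches nothing.
It fails at once if The tray is tipped over 40 degrees away from the rim (hook point over 50 mm from it) (angle between tray's own z axis and vertical above 0.7 rad and (y of hook in the frame of rim below -0.05 m or y of hook in the frame of rim above 0.05 m or z of hook in the frame of rim below -0.05 m or z of hook in the frame of rim above 0.05 m)).
It fails at once if The tray is dropped (falls faster than 0.5 m/s, not held by the fingers) (linear speed of tray above 0.5 m/s and contact force between the fingers and tray below 0.1 N).
It fails at once if The spool, the screwdriver or the jar is moved by more than 30 mm (distance of any of spool, screwdriver, flux_jar from where it was at the start of the episode above 0.03 m).
It also fails if it takes over 67 s, if anything falls off the work surface, if the arm or the gripper's body presses on something with over 40 N, if the wrist force passes 120 N, or if a joint passes its speed limit or range.

ROBOT

A 6-joint arm with a two-finger parallel gripper is mounted at the origin on the work surface. World frame = base frame: x ahead of the robot, y to its left, z up, the work surface at z = 0. Lengths are in m, angles in rad, forces in N, time in s.
With the tool pointing down it reaches from about 0.3 to 0.775 m from the base axis. Payload 14.6 kg.
Tool frame: the origin (TCP) lies at the very end of the fingers, on their centre line; the grasp point (between the pads) lies 19 mm behind it; z points along the fingers, y is the direction in which the jaws open and shut (so a half turn about z gives the same grasp; the last joint's range is limited). The gripper opens to 94 mm and grips with 3 to 60 N. Pads are 16 mm wide; open, the fingers measure 119 mm over their backs; the gripper's body (75 mm by 177 mm) begins 78 mm behind the grasp point.
Start: joints at [1.157, 0.3, 1.521, -0, 1.321, -0.067], TCP at [0.187, 0.517, 0.205] pointing down, gripper open.
Joint ranges: [-3.03, 3.03], [-0.79, 2.21], [0.23, 2.52], [-1.04, 4.18], [0, 3.07], [-2.55, 2.55]. Speed limits (rad/s): [2.22, 2.22, 2.57, 3.14, 3.14, 3.14].

INTERFACE

Orientations are given as [roll, pitch, yaw] about the fixed x, y, z axes, in that order (R = Rz(yaw) Ry(pitch) Rx(roll)).
In Python, from station import get_obs, vision, hand_in gives the robot as it stands.
- The arm moves only by the tool play_rows, never from a script. Its argument "moves" is a list of rows, each an object with "claw": the opening, from 0 (shut) to 1 (fully open); "linear": the shift along the tool's x, y, z in mm, a list of three; "turn": the turn, a rotation vector about the tool's x, y, z in rad, a list of three. In form: [{"claw": claw, "linear": [tx, ty, tz], "turn": [ax, ay, az]}, ...]. A call has 1 to 8 rows; each row is the pose to reach, as a shift and turn from the pose measured when the call began, along the tool's axes at that moment; what a row does not reach only later rows make up. A row lasts 1/8 s, in which the tool goes at most 62.5 mm and 10.7 degrees, less where a joint would pass 70% of its speed; a pose out of reach is approached as far as the arm can. A call with a gripper value outside its range is refused whole. The fingers move at their own pace and stop on an object; "force" is the grip in N (left out, the last holds). Time passes only in rows, so rows that repeat a pose let the fingers close. It gives the time, the measured TCP pose, the force and the opening at its end, in the units of the state.
- get_obs(): the state, without advancing time (a new reading comes with each control period).
- vision.camera(name): name is "scene" or "top"; returns the picture (420x560x3 uint8, blue, green, red); there is no depth.
- vision.camera_info(name): a dict with "camera_matrix" (3x3 intrinsics, pixels), "rvec" (rotation vector, rad) and "tvec" (3), from world to camera coordinates, as OpenCV has them. Camera axes: x right, y down, z forward; pixel columns grow to the right and rows downward; lengths in m; the calibration is good to about 2 mm. A picture is of the moment at which its call begins. camera_info takes no time and is no camera call.
- hand_in(): hands the job in, once; it reports no verdict.
The state is a dict: "time_s": time; "qpos": joint angles; "joint_vel": joint speeds; "tau": joint torques, N m; "ee_pos": TCP position; "eef_rot": TCP orientation; "force": force on the tool from outside, world axes, zero at the start; "moment": the same for the moment, N m; "grip_width": finger opening in m.
Only numpy, scipy, OpenCV 4.12 (cv2) and the standard library are available. Lean on these libraries where they do the work, as an engineer would, in place of code of your own. Each camera call takes 0.05 s, during which the arm holds its last target.

## Working session

There is one attempt and no reset: what is moved stays moved. The work goes in short steps, Python scripts to look and compute and a tool call to move; the robot and the scene stay as the last step left them, time stands still between calls to the robot, and variables do not carry over. Pictures are saved under pics/ and viewed, and the job is handed in when it is done.

Besides the shell and the picture viewer there is one more tool, called after "Emit:" in YAML: its name, and indented under it one key for each argument. play_rows: Moves the arm, as the interface text tells. Its arguments: {"type":"object","properties":{"moves":{"type":"array","items":{"type":"object","properties":{"claw":{"type":"number"},"linear":{"type":"array","items":{"type":"number"}},"turn":{"type":"array","items":{"type":"number"}}}}},"force":{"type":"number"}},"required":["moves"]}

```bash
ls; mkdir -p pics; python3 - <<'E'
from station import get_obs, vision
import cv2
for n in("scene","top"):
    cv2.imwrite(f"pics/{n}0.png",vision.camera(n)); i=vision.camera_info(n); print(n,i)
print(get_obs())
E
```

```text
pics
scene {'camera_matrix': array([[479.27175306,   0.        , 280.25878809],
       [  0.        , 479.27175306, 202.12152855],
       [  0.        ,   0.        ,   1.        ]]), 'rvec': array([ 2.5168599 ,  0.66961073, -0.18546642]), 'tvec': array([-0.33012508, -0.24530752,  1.38235429])}
top {'camera_matrix': array([[382.00335795,   0.        , 275.64588711],
       [  0.        , 382.00335795, 205.81572008],
       [  0.        ,   0.        ,   1.        ]]), 'rvec': array([ 2.16079277, -2.2078984 ,  0.09197973]), 'tvec': array([-0.10913068,  0.43801831,  0.99543367])}
{'time_s': 0.1, 'qpos': array([ 1.15740748e+00,  3.00405816e-01,  1.52151214e+00, -1.27422938e-05,
        1.32068958e+00, -6.66134198e-02]), 'joint_vel': array([ 1.92589305e-06, -2.05924615e-03, -1.90135167e-03, -8.30204629e-04,
       -1.98445492e-03,  7.31930169e-04]), 'tau': array([ 1.30228822e-03, -5.32640755e+01, -3.53281546e+01,  7.08701299e-02,
        2.34567525e-02, -9.91725665e-05]), 'ee_pos': array([0.18684686, 0.51704422, 0.2049513 ]), 'eef_rot': array([-3.14057920e+00, -5.52392625e-05,  2.79482036e+00]), 'force': array([ 0.42796748, -0.79742141, -0.12919982]), 'moment': array([-0.04619531, -0.01908806,  0.0190981 ]), 'grip_width': 0.0938936407333649}
```

View pics/scene0.png

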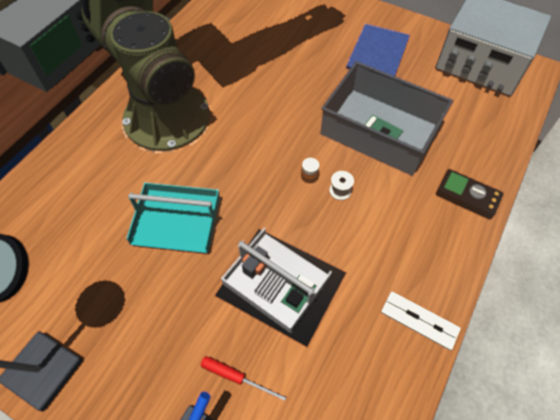

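View pics/top0.png

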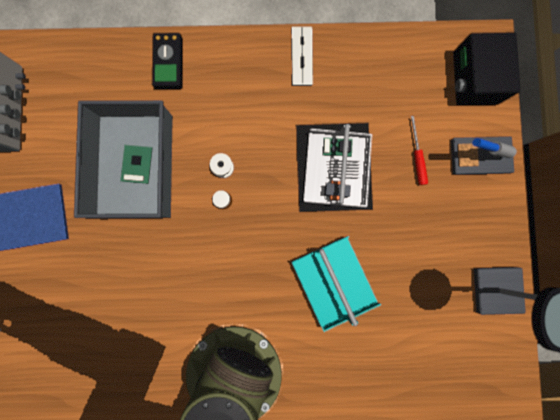

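Candidates: the bare-aluminium tray on the dark mat (top 337,167; scene 275,280) and the turquoise look-alike (top 335,282; scene 175,218). By the description it is the aluminium one on the mat. Next I take a close crop and project some points.

```bash
cat > h.py <<'E'
import numpy as np, cv2
from station import get_obs, vision
def cam(n):
    i=vision.camera_info(n); R=cv2.Rodrigues(np.array(i['rvec']))[0]; return i['camera_matrix'],R,np.array(i['tvec']).ravel()
def proj(n,P):
    K,R,t=cam(n); q=(R@np.atleast_2d(P).T).T+t; q=q@K.T; return q[:,:2]/q[:,2:]
def ray(n,uv):
    K,R,t=cam(n); d=R.T@np.linalg.inv(K)@np.array([uv[0],uv[1],1.]); return -R.T@t,d
def onz(n,uv,z):
    c,d=ray(n,uv); return c+d*(z-c[2])/d[2]
def tri(a,b):
    # a: uv scene, b: uv top
    A=[];B=[]
    for n,uv in(("scene",a),("top",b)):
        c,d=ray(n,uv); d/=np.linalg.norm(d); M=np.eye(3)-np.outer(d,d); A.append(M);B.append(M@c)
    return np.linalg.lstsq(np.vstack(A),np.hstack(B),rcond=None)[0]
E
python3 - <<'E'
from h import *
print(proj("top",[[0,0,0],[.187,.517,.205],[.5,0,0],[.5,.3,0]]))
t=cv2.imread("pics/top0.png"); s=cv2.imread("pics/scene0.png")
cv2.imwrite("pics/c1.png",cv2.resize(t[110:225,285:385],None,fx=5,fy=5,interpolation=cv2.INTER_CUBIC))
cv2.imwrite("pics/c2.png",cv2.resize(t[90:230,65:245],None,fx=4,fy=4,interpolation=cv2.INTER_CUBIC))
cv2.imwrite("pics/c3.png",cv2.resize(s[225:345,210:350],None,fx=5,fy=5,interpolation=cv2.INTER_CUBIC))
E
```

```text
[[233.76636505 373.90774917]
 [-23.93127072 323.28202404]
 [231.32494043 183.53159732]
 [120.25176405 185.8505325 ]]
```

View pics/c1.png

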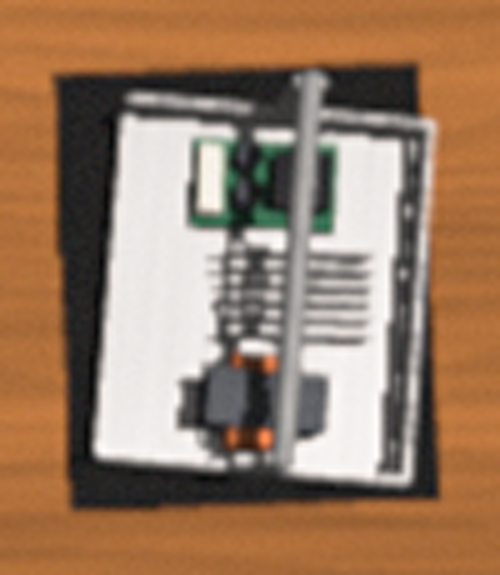

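View pics/c2.png

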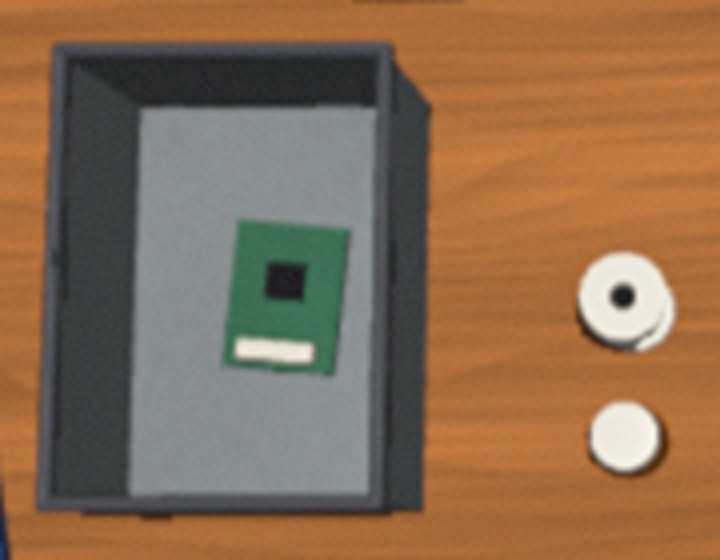

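View pics/c3.png

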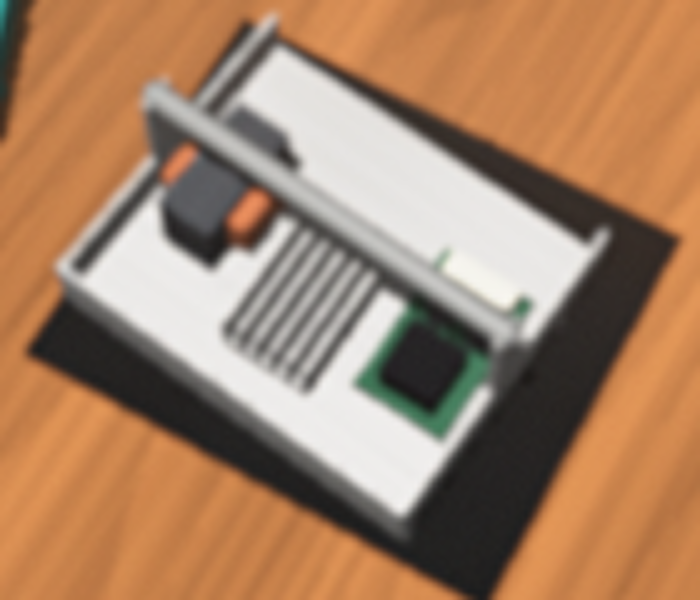

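The crop confirms the choice: bare-metal tray on the mat, open front to the left (+y), parts under a bar running from (347,125) to (342,203) in top. Next I measure the bar, rim and mat.

```bash
python3 - <<'E'
from h import *
s=cv2.imread("pics/scene0.png")
cv2.imwrite("pics/c4.png",cv2.resize(s[60:200,290:460],None,fx=4,fy=4,interpolation=cv2.INTER_CUBIC))
f=lambda x,y,o,k:((x+.5)/k-.5+o[0],(y+.5)/k-.5+o[1])
T=lambda x,y:f(x,y,(285,110),5); B=lambda x,y:f(x,y,(65,90),4); S=lambda x,y:f(x,y,(210,225),5)
print("bar",[onz("top",T(*p),.103).round(4) for p in((312,80),(285,460))])
print("barS",[onz("scene",S(*p),.103).round(4) for p in((157,97),(515,340))])
print("tri",tri(S(157,97),T(285,460)),tri(S(515,340),T(312,80)))
m=[onz("top",T(*p),.003)[:2] for p in((57,76),(416,66),(438,495),(75,507))]; print("mat",np.round(m,4),np.mean(m,0))
m=[onz("scene",S(*p),.003)[:2] for p in((680,238),(490,598),(30,350))]; print("matS",np.round(m,4), (m[0]+m[2])/2)
b=[onz("top",B(*p),.105)[:2] for p in((55,43),(392,43),(386,510),(37,510))]; print("bin",np.round(b,4),np.mean(b,0))
# tray corners, wall tops z=.05
print("tray walls", [onz("top",T(*p),.05).round(4)[:2] for p in((435,122),(412,485))])
print("tray front",[onz("top",T(*p),.02).round(4)[:2] for p in((118,115),(95,460))])
print("spool",onz("top",B(623,297),.05),"jar",onz("top",B(625,437),.055))
E
```

```text
bar [array([ 0.6238, -0.2985,  0.103 ]), array([ 0.4357, -0.2785,  0.103 ])]
barS [array([ 0.4388, -0.2771,  0.103 ]), array([ 0.6281, -0.2983,  0.103 ])]
tri [ 0.43714741 -0.27765981  0.10208413] [ 0.62626566 -0.29815203  0.09957199]
mat [[ 0.6577 -0.1792]
 [ 0.6593 -0.376 ]
 [ 0.4236 -0.3783]
 [ 0.4213 -0.1827]] [ 0.54051446 -0.27903577]
matS [[ 0.6596 -0.1784]
 [ 0.6611 -0.3715]
 [ 0.4248 -0.3767]] [ 0.54217586 -0.27750765]
bin [[0.7001 0.3631]
 [0.696  0.1556]
 [0.4073 0.1588]
 [0.4118 0.3686]] [0.55376922 0.26154851]
tray walls [array([ 0.6155, -0.3726]), array([ 0.426 , -0.3529])]
tray front [array([ 0.6307, -0.2103]), array([ 0.445 , -0.1928])]
spool [0.54483744 0.02221308 0.05      ] jar [0.4533922  0.02120081 0.055     ]
```

View pics/c4.png

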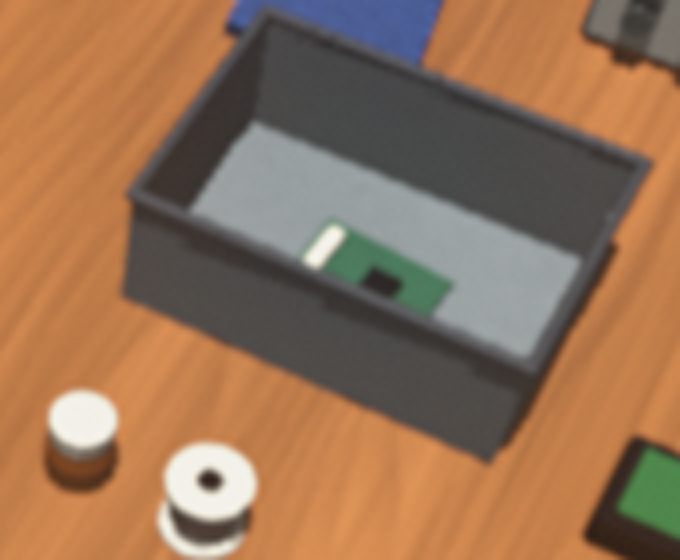

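```bash
cat >> h.py <<'E'
from scipy.spatial.transform import Rotation as Ro
def go(pos,rpy=None):
    o=get_obs(); R=Ro.from_euler('xyz',o['eef_rot']); d=R.inv().apply(np.array(pos)-o['ee_pos'])*1000
    t=(R.inv()*Ro.from_euler('xyz',rpy)).as_rotvec() if rpy is not None else np.zeros(3)
    print("t",o['time_s'],"ee",o['ee_pos'].round(4),"rpy",o['eef_rot'].round(3),"q",o['qpos'].round(2),"F",o['force'].round(2),"M",o['moment'].round(2),"w",round(o['grip_width'],4)); print("lin",d.round(1),"turn",t.round(3))
E
python3 - <<'E'
from h import *
f=lambda x,y,o,k:((x+.5)/k-.5+o[0],(y+.5)/k-.5+o[1])
S=lambda x,y:f(x,y,(290,60),4)
print([onz("scene",S(*p),.107).round(4) for p in((132,192),(535,378),(650,160),(265,12))])
go([.5325,-.288,.16],[np.pi,0,np.pi-.105])
E
```

```text
[array([0.4134, 0.1659, 0.107 ]), array([0.6985, 0.1536, 0.107 ]), array([0.6995, 0.363 , 0.107 ]), array([0.4175, 0.3629, 0.107 ])]
t 0.1 ee [0.1868 0.517  0.205 ] rpy [-3.141 -0.     2.795] q [ 1.16  0.3   1.52 -0.    1.32 -0.07] F [ 0.43 -0.8  -0.13] M [-0.05 -0.02  0.02] w 0.0939
lin [-598.7 -639.6   45.6] turn [-0.001 -0.    -0.242]
```

Emit:
play_rows:
  moves:
    - {"claw":1,"linear":[-37,-40,0],"turn":[0,0,-0.02]}
    - {"claw":1,"linear":[-75,-80,0],"turn":[0,0,-0.04]}
    - {"claw":1,"linear":[-112,-120,0],"turn":[0,0,-0.07]}
    - {"claw":1,"linear":[-150,-160,0],"turn":[0,0,-0.1]}
    - {"claw":1,"linear":[-187,-200,0],"turn":[0,0,-0.12]}
    - {"claw":1,"linear":[-224,-240,0],"turn":[0,0,-0.15]}
    - {"claw":1,"linear":[-262,-280,0],"turn":[0,0,-0.2]}
    - {"claw":1,"linear":[-300,-320,0],"turn":[0,0,-0.242]}

```text
time_s: 1.1
ee_pos: [0.3605, 0.1124, 0.2053]
eef_rot: [-3.141, -0.0, 3.038]
force: [1.1, 0.0, 0.6]
grip_width: 0.094
```

```bash
python3 -c "
from h import *
go([.5325,-.288,.16],[np.pi,0,np.pi-.105])"
```

```text
t 1.1 ee [0.3605 0.1124 0.2053] rpy [-3.141 -0.     3.038] q [ 0.21 -0.1   1.96 -0.    1.28 -1.26] F [1.14 0.04 0.57] M [ 0.07 -0.02  0.03] w 0.094
lin [-212.3 -380.5   45.6] turn [-0.001 -0.     0.002]
```

Emit:
play_rows:
  moves:
    - {"claw":1,"linear":[-30,-54,0],"turn":[0,0,0]}
    - {"claw":1,"linear":[-60,-108,0],"turn":[0,0,0]}
    - {"claw":1,"linear":[-90,-162,0],"turn":[0,0,0]}
    - {"claw":1,"linear":[-120,-216,0],"turn":[0,0,0]}
    - {"claw":1,"linear":[-150,-270,0],"turn":[0,0,0]}
    - {"claw":1,"linear":[-180,-324,10],"turn":[0,0,0]}
    - {"claw":1,"linear":[-212,-380,20],"turn":[0,0,0]}
    - {"claw":1,"linear":[-212,-380,45],"turn":[0,0,0]}

```text
time_s: 2.1
ee_pos: [0.5328, -0.2908, 0.1595]
eef_rot: [-3.14, 0.0, 3.035]
force: [-0.1, 1.5, -1.7]
grip_width: 0.0941
```

```bash
python3 -c "
from h import *
cv2.imwrite('pics/s1.png',vision.camera('scene'));cv2.imwrite('pics/t1.png',vision.camera('top'))
go([.5325,-.288,.085],[np.pi,0,np.pi-.105])"
```

```text
t 2.2 ee [ 0.531  -0.2875  0.1572] rpy [ 3.14  -0.005  3.037] q [-0.56  0.46  1.41 -0.    1.27 -2.02] F [0.29 0.4  0.66] M [0.03 0.01 0.02] w 0.0939
lin [-1.9 -0.4 72.2] turn [ 0.002 -0.005  0.001]
```

View pics/s1.png

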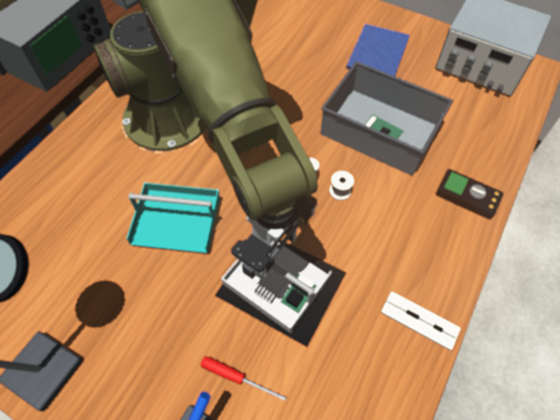

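The fingers straddle the bar at about (280,262). I descend and close.

Emit:
play_rows:
  moves:
    - {"claw":1,"linear":[-2,0,15],"turn":[0,0,0]}
    - {"claw":1,"linear":[-2,0,30],"turn":[0,0,0]}
    - {"claw":1,"linear":[-2,0,45],"turn":[0,0,0]}
    - {"claw":1,"linear":[-2,0,60],"turn":[0,0,0]}
    - {"claw":1,"linear":[-2,0,72],"turn":[0,0,0]}
    - {"claw":1,"linear":[-2,0,72],"turn":[0,0,0]}
    - {"claw":0.4,"linear":[-2,0,72],"turn":[0,0,0]}
    - {"claw":0.25,"linear":[-2,0,72],"turn":[0,0,0]}
  force: 25

```text
time_s: 3.2
ee_pos: [0.5329, -0.2877, 0.0858]
eef_rot: [3.14, -0.004, 3.037]
force: [-0.5, -0.1, 0.0]
grip_width: 0.0777
```

Emit:
play_rows:
  moves:
    - {"claw":0.15,"linear":[0,0,0],"turn":[0,0,0]}
    - {"claw":0.1,"linear":[0,0,0],"turn":[0,0,0]}
    - {"claw":0,"linear":[0,0,0],"turn":[0,0,0]}
    - {"claw":0,"linear":[0,0,0],"turn":[0,0,0]}
    - {"claw":0,"linear":[0,0,0],"turn":[0,0,0]}

```text
time_s: 3.82
ee_pos: [0.5329, -0.2877, 0.0858]
eef_rot: [3.14, -0.004, 3.037]
force: [0.7, 0.3, -0.3]
grip_width: 0.0275
```

```bash
python3 -c "
from h import *
s=vision.camera('scene');t=vision.camera('top')
cv2.imwrite('pics/c5.png',np.hstack([cv2.resize(s[200:345,200:350],(500,483)),]))
go([.5325,-.288,.085],[np.pi,0,np.pi-.105])"
```

```text
t 3.925 ee [ 0.5329 -0.2877  0.0857] rpy [ 3.14  -0.004  3.037] q [-0.56  0.54  1.47 -0.    1.13 -2.02] F [ 0.99  0.22 -0.13] M [-0.03  0.02  0.02] w 0.0192
lin [ 0.4 -0.4  0.7] turn [ 0.001 -0.004  0.001]
```

View pics/c5.png

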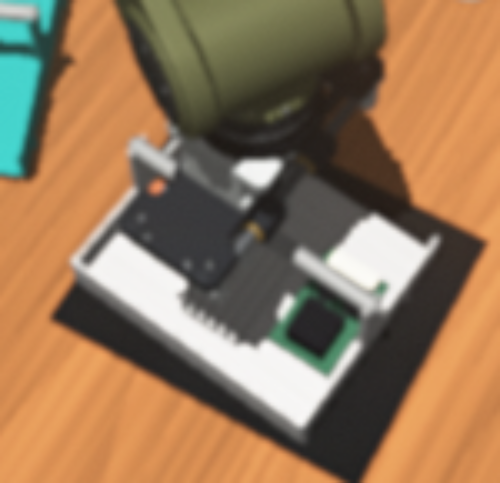

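The fingers close around the bar near the middle of the tray. They are still moving at 19 mm opening, so I let them close and then lift a little.

Emit:
play_rows:
  moves:
    - {"claw":0,"linear":[0,0,0],"turn":[0,0,0]}
    - {"claw":0,"linear":[0,0,0],"turn":[0,0,0]}
    - {"claw":0,"linear":[0,0,0],"turn":[0,0,0]}
    - {"claw":0,"linear":[0,0,0],"turn":[0,0,0]}
    - {"claw":0,"linear":[0,0,-3],"turn":[0,0,0]}
    - {"claw":0,"linear":[0,0,-8],"turn":[0,0,0]}
    - {"claw":0,"linear":[0,0,-14],"turn":[0,0,0]}
    - {"claw":0,"linear":[0,0,-20],"turn":[0,0,0]}

```text
time_s: 4.92
ee_pos: [0.533, -0.2877, 0.1062]
eef_rot: [3.14, -0.004, 3.037]
force: [1.3, 0.1, -7.7]
grip_width: 0.0114
```

```bash
python3 -c "
from h import *
s=vision.camera('scene')
cv2.imwrite('pics/c6.png',np.hstack([cv2.resize(s[200:345,200:350],(500,483)),]))
go([.55,-.288,.215],[np.pi,0,np.pi-.105])"
```

```text
t 4.975 ee [ 0.5333 -0.2879  0.1071] rpy [ 3.141e+00 -3.000e-03  3.037e+00] q [-0.56  0.52  1.45 -0.    1.17 -2.02] F [-0.35 -0.32 -6.56] M [-0.02 -0.13 -0.01] w 0.0111
lin [ -16.2    1.7 -108. ] turn [ 0.001 -0.003  0.001]
```

View pics/c6.png

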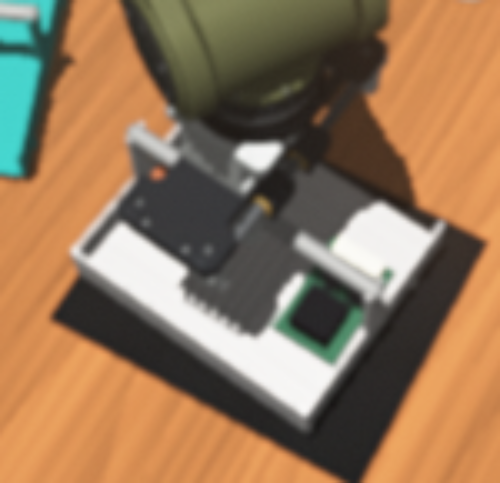

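Lifted about level, carrying 7–8 N. Next I raise it, then carry.

Emit:
play_rows:
  moves:
    - {"claw":0,"linear":[0,0,-10],"turn":[0,0,0]}
    - {"claw":0,"linear":[0,0,-25],"turn":[0,0,0]}
    - {"claw":0,"linear":[0,0,-42],"turn":[0,0,0]}
    - {"claw":0,"linear":[0,0,-59],"turn":[0,0,0]}
    - {"claw":0,"linear":[0,0,-76],"turn":[0,0,0]}
    - {"claw":0,"linear":[0,0,-92],"turn":[0,0,0]}
    - {"claw":0,"linear":[0,0,-103],"turn":[0,0,0]}
    - {"claw":0,"linear":[0,0,-108],"turn":[0,0,0]}

```text
time_s: 5.98
ee_pos: [0.5337, -0.2881, 0.2157]
eef_rot: [3.141, -0.003, 3.037]
force: [-0.1, 0.1, -7.8]
grip_width: 0.0111
```

```bash
python3 -c "
from h import *
s=vision.camera('scene')
cv2.imwrite('pics/c7.png',np.hstack([cv2.resize(s[170:345,180:380],(571,500)),]))
go([.551,.075,.21],[np.pi,0,np.pi-.017])"
```

```text
t 6.025 ee [ 0.5338 -0.2881  0.216 ] rpy [ 3.141e+00 -3.000e-03  3.037e+00] q [-0.55  0.42  1.33 -0.    1.39 -2.02] F [-0.22 -0.45 -6.71] M [ 0.   -0.1   0.02] w 0.0108
lin [ 20.6 362.9   6.2] turn [ 0.001 -0.003 -0.087]
```

View pics/c7.png

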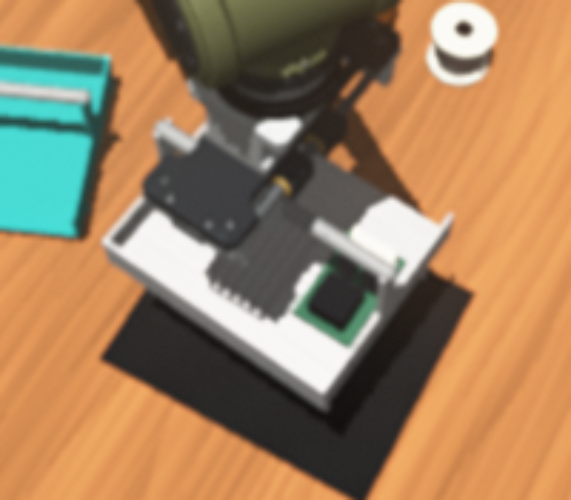

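Tray is level with all parts aboard. I carry it toward the bin.

Emit:
play_rows:
  moves:
    - {"claw":0,"linear":[0,3,0],"turn":[0,0,0]}
    - {"claw":0,"linear":[0,9,0],"turn":[0,0,0]}
    - {"claw":0,"linear":[1,18,0],"turn":[0,0,-0.005]}
    - {"claw":0,"linear":[2,30,0],"turn":[0,0,-0.01]}
    - {"claw":0,"linear":[3,44,0],"turn":[0,0,-0.015]}
    - {"claw":0,"linear":[4,58,0],"turn":[0,0,-0.02]}
    - {"claw":0,"linear":[5,73,0],"turn":[0,0,-0.025]}
    - {"claw":0,"linear":[6,88,0],"turn":[0,0,-0.03]}

```text
time_s: 7.02
ee_pos: [0.537, -0.1988, 0.2161]
eef_rot: [3.141, -0.003, 3.068]
force: [0.2, 0.3, -6.9]
grip_width: 0.011
```

Emit:
play_rows:
  moves:
    - {"claw":0,"linear":[1,15,0],"turn":[0,0,0]}
    - {"claw":0,"linear":[2,31,0],"turn":[0,0,-0.005]}
    - {"claw":0,"linear":[3,47,0],"turn":[0,0,-0.01]}
    - {"claw":0,"linear":[4,63,0],"turn":[0,0,-0.015]}
    - {"claw":0,"linear":[5,79,0],"turn":[0,0,-0.02]}
    - {"claw":0,"linear":[6,95,0],"turn":[0,0,-0.025]}
    - {"claw":0,"linear":[7,111,0],"turn":[0,0,-0.03]}
    - {"claw":0,"linear":[8,127,0],"turn":[0,0,-0.03]}

```text
time_s: 8.02
ee_pos: [0.5384, -0.0705, 0.2162]
eef_rot: [3.141, -0.002, 3.098]
force: [0.1, -0.4, -8.0]
grip_width: 0.011
```

```bash
python3 -c "
from h import *
go([.551,.075,.21],[np.pi,0,np.pi-.017])"
```

```text
t 8.025 ee [ 0.5384 -0.0705  0.2162] rpy [ 3.141e+00 -2.000e-03  3.098e+00] q [-0.2   0.28  1.52  0.    1.34 -1.72] F [ 0.14 -0.4  -8.05] M [ 0.08 -0.09 -0.04] w 0.011
lin [ -6.2 145.9   6.3] turn [ 0.001 -0.002 -0.027]
```

Emit:
play_rows:
  moves:
    - {"claw":0,"linear":[-1,15,0],"turn":[0,0,0]}
    - {"claw":0,"linear":[-2,31,0],"turn":[0,0,-0.005]}
    - {"claw":0,"linear":[-3,47,0],"turn":[0,0,-0.01]}
    - {"claw":0,"linear":[-3,63,0],"turn":[0,0,-0.015]}
    - {"claw":0,"linear":[-4,79,0],"turn":[0,0,-0.02]}
    - {"claw":0,"linear":[-5,94,0],"turn":[0,0,-0.025]}
    - {"claw":0,"linear":[-6,107,0],"turn":[0,0,-0.027]}
    - {"claw":0,"linear":[-6,118,0],"turn":[0,0,-0.027]}

```text
time_s: 9.02
ee_pos: [0.5496, 0.0479, 0.2162]
eef_rot: [3.141, -0.002, 3.125]
force: [0.6, 0.0, -7.8]
grip_width: 0.0113
```

Emit:
play_rows:
  moves:
    - {"claw":0,"linear":[0,9,0],"turn":[0,0,0]}
    - {"claw":0,"linear":[0,16,0],"turn":[0,0,0]}
    - {"claw":0,"linear":[0,22,0],"turn":[0,0,0]}
    - {"claw":0,"linear":[0,26,0],"turn":[0,0,0]}
    - {"claw":0,"linear":[0,28,0],"turn":[0,0,0]}
    - {"claw":0,"linear":[0,28,0],"turn":[0,0,0]}

```text
time_s: 9.78
ee_pos: [0.5501, 0.0759, 0.2162]
eef_rot: [3.141, -0.002, 3.125]
force: [1.0, 0.1, -7.3]
grip_width: 0.0111
```

```bash
python3 -c "
from h import *
s=vision.camera('scene');t=vision.camera('top')
cv2.imwrite('pics/s8.png',cv2.resize(s[60:270,200:480],(800,600)))
cv2.imwrite('pics/t8.png',cv2.resize(t[80:240,60:280],(800,582)))
go([.551,.095,.183],[np.pi,0,np.pi-.017])"
```

```text
t 9.875 ee [0.5501 0.0758 0.2162] rpy [ 3.141e+00 -2.000e-03  3.125e+00] q [ 0.07  0.31  1.49  0.    1.35 -1.48] F [-0.11  0.5  -7.73] M [ 0.07 -0.06  0.02] w 0.0113
lin [-0.6 19.2 33.2] turn [ 0.001 -0.002  0.   ]
```

View pics/s8.png

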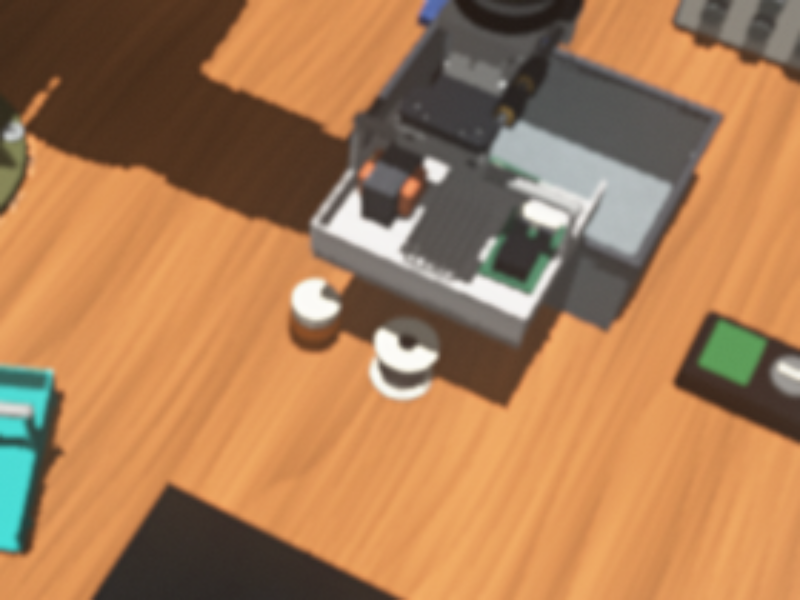

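View pics/t8.png

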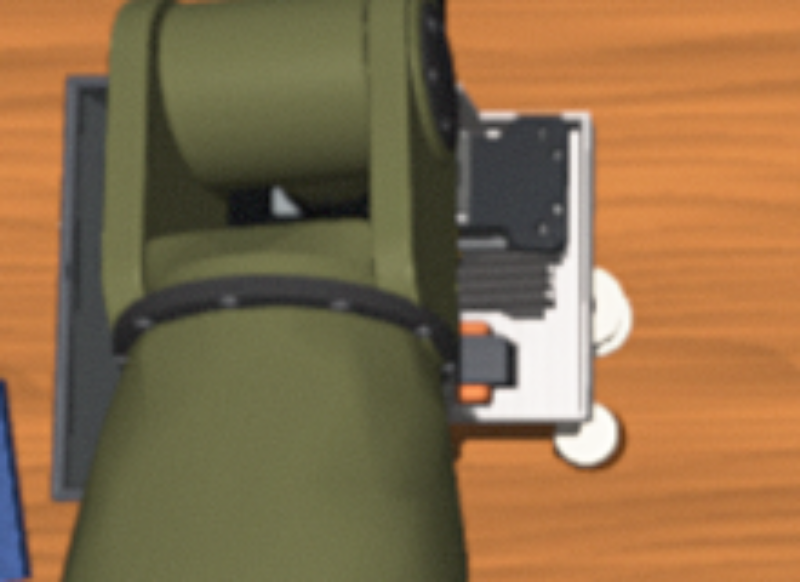

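All three parts are aboard and the tray's front is over the near rim. I check its pose by triangulating the rear wall's top corners and the front wall tips.

```bash
python3 -c "
from h import *
S=lambda x,y:((x+.5)*280/800-.5+200,(y+.5)*210/600-.5+60)
T=lambda x,y:((x+.5)*220/800-.5+60,(y+.5)*160/582-.5+80)
a=tri(S(313,226),T(590,419));b=tri(S(524,328),T(591,114));print(a,b)
print('expected rear top yz:', .0758+.005-.080, .2162+.0173-.1+.047)
print('front tip', onz('scene',S(603,183),.1805))
"
```

```text
[0.45257536 0.0039844  0.17485034] [6.43992145e-01 2.93509519e-04 1.71619766e-01]
expected rear top yz: 0.000800000000000009 0.1805
front tip [0.64366671 0.16159754 0.1805    ]
```

Emit:
play_rows:
  moves:
    - {"claw":0,"linear":[0,4,0],"turn":[0,0,0]}
    - {"claw":0,"linear":[0,8,4],"turn":[0,0,0]}
    - {"claw":0,"linear":[0,11,10],"turn":[0,0,0]}
    - {"claw":0,"linear":[0,12,16],"turn":[0,0,0]}
    - {"claw":0,"linear":[0,12,22],"turn":[0,0,0]}
    - {"claw":0,"linear":[0,12,27],"turn":[0,0,0]}
    - {"claw":0,"linear":[0,12,30],"turn":[0,0,0]}
    - {"claw":0,"linear":[0,12,30],"turn":[0,0,0]}

```text
time_s: 10.88
ee_pos: [0.5502, 0.0877, 0.1861]
eef_rot: [3.141, -0.003, 3.125]
force: [-0.3, -1.2, -7.1]
grip_width: 0.0115
```

Emit:
play_rows:
  moves:
    - {"claw":0,"linear":[0,2,0],"turn":[0,0,0]}
    - {"claw":0,"linear":[0,4,0],"turn":[0,0,0]}
    - {"claw":0,"linear":[0,6,0],"turn":[0,0,0]}
    - {"claw":0,"linear":[0,8,0],"turn":[0,0,0]}
    - {"claw":0,"linear":[0,10,0],"turn":[0,0,0]}
    - {"claw":0,"linear":[0,10,0],"turn":[0,0,0]}

```text
time_s: 11.62
ee_pos: [0.5504, 0.0979, 0.1861]
eef_rot: [3.141, -0.003, 3.125]
force: [0.3, 0.1, -6.8]
grip_width: 0.0107
```

```bash
python3 -c "
from h import *
s=vision.camera('scene')
cv2.imwrite('pics/s9.png',cv2.resize(s[60:270,200:480],(800,600)))
go([.551,.1015,.1787],[np.pi,0,np.pi-.017])"
```

```text
t 11.675 ee [0.5504 0.0978 0.1861] rpy [ 3.141e+00 -3.000e-03  3.125e+00] q [ 0.11  0.34  1.52  0.    1.29 -1.44] F [ 0.64  0.43 -6.89] M [ 0.02 -0.11  0.  ] w 0.0113
lin [-0.6  3.7  7.4] turn [ 0.001 -0.003  0.   ]
```

View pics/s9.png

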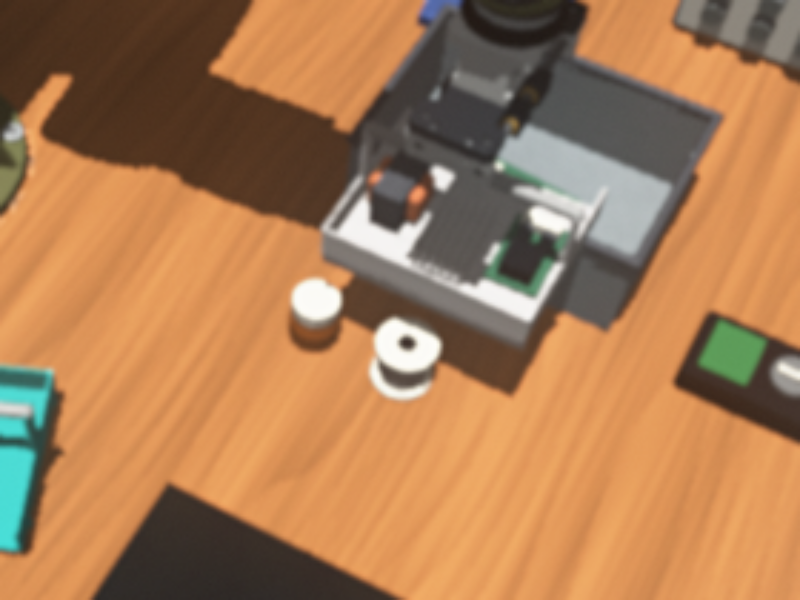

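No contact yet, the tray is just above and outside the bead. I edge forward.

Emit:
play_rows:
  moves:
    - {"claw":0,"linear":[0,2,0],"turn":[0,0,0]}
    - {"claw":0,"linear":[0,4,0],"turn":[0,0,0]}
    - {"claw":0,"linear":[0,6,0],"turn":[0,0,0]}
    - {"claw":0,"linear":[0,6,0],"turn":[0,0,0]}

```text
time_s: 12.18
ee_pos: [0.5506, 0.1038, 0.1862]
eef_rot: [3.141, -0.002, 3.125]
force: [-0.1, -3.1, -6.3]
grip_width: 0.0113
```

```bash
python3 -c "
from h import *
go([.551,.1015,.1787],[np.pi,0,np.pi-.017])
s=vision.camera('scene')
cv2.imwrite('pics/s10.png',cv2.resize(s[60:270,200:480],(800,600)))
"
```

```text
t 12.175 ee [0.5506 0.1038 0.1862] rpy [ 3.141e+00 -2.000e-03  3.125e+00] q [ 0.12  0.34  1.51  0.    1.29 -1.43] F [-0.12 -3.06 -6.25] M [-0.47 -0.05 -0.06] w 0.0113
lin [-0.5 -2.3  7.5] turn [ 0.    -0.002  0.   ]
```

The rail touches the bead (Fy −3 N). I ease back 1 mm and lower.

Emit:
play_rows:
  moves:
    - {"claw":0,"linear":[0,-1.5,1],"turn":[0,0,0]}
    - {"claw":0,"linear":[0,-1.5,3],"turn":[0,0,0]}
    - {"claw":0,"linear":[0,-1.5,5],"turn":[0,0,0]}
    - {"claw":0,"linear":[0,-1.5,7],"turn":[0,0,0]}
    - {"claw":0,"linear":[0,-1.5,7],"turn":[0,0,0]}

```text
time_s: 12.85
ee_pos: [0.551, 0.102, 0.1795]
eef_rot: [3.141, -0.001, 3.125]
force: [3.3, -3.5, -3.9]
grip_width: 0.0114
```

```bash
python3 -c "
from h import *
go([.551,.1015,.1787],[np.pi,0,np.pi-.017])
s=vision.camera('scene')
cv2.imwrite('pics/s11.png',cv2.resize(s[60:270,200:480],(800,600)))
"
```

```text
t 12.85 ee [0.551  0.102  0.1795] rpy [ 3.141e+00 -1.000e-03  3.125e+00] q [ 0.12  0.35  1.52  0.    1.27 -1.44] F [ 3.35 -3.53 -3.92] M [-0.66 -0.62 -0.03] w 0.0114
lin [-0.  -0.5  0.8] turn [ 0.    -0.001  0.   ]
```

View pics/s11.png

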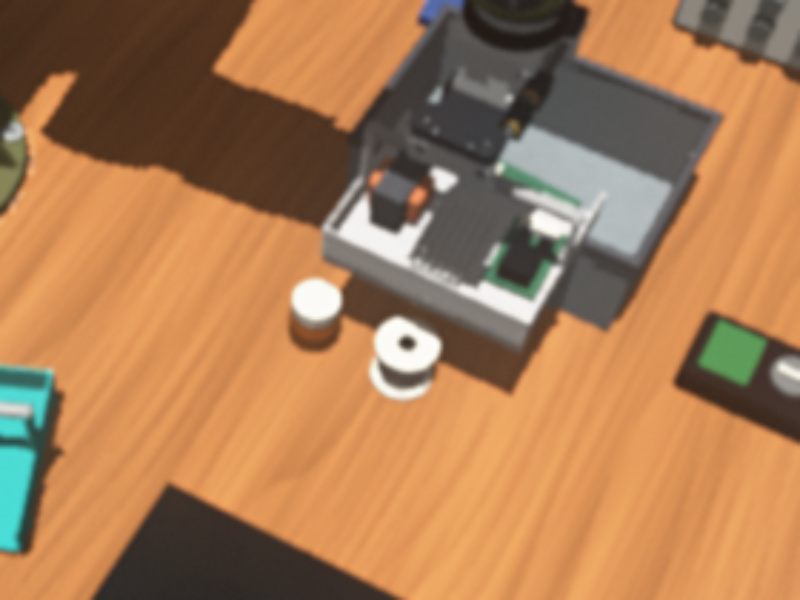

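Hooked: Fy −3.5 N, the vertical load dropped by about 3 N, and the pose agrees with the predicted hooked pose to 1 mm. Parts are still aboard. Now I start the tip on an arc around the rim, letting the bar turn in the fingers.

Emit:
play_rows:
  moves:
    - {"claw":0,"linear":[0,4,-2],"turn":[0,0,0]}
    - {"claw":0,"linear":[0,8,-4],"turn":[0,0,0]}
    - {"claw":0,"linear":[0,12.5,-6],"turn":[0,0,0]}
    - {"claw":0,"linear":[0,17,-8],"turn":[0,0,0]}
    - {"claw":0,"linear":[0,17,-8],"turn":[0,0,0]}

```text
time_s: 13.52
ee_pos: [0.5516, 0.1185, 0.1888]
eef_rot: [-3.141, 0.001, 3.125]
force: [-1.1, -7.9, 6.1]
grip_width: 0.0112
```

```bash
python3 -c "
from h import *
go([.551,.1015,.1787],[np.pi,0,np.pi-.017])
s=vision.camera('scene')
cv2.imwrite('pics/s12.png',cv2.resize(s[60:270,200:480],(800,600)))
"
```

```text
t 13.525 ee [0.5516 0.1185 0.1888] rpy [-3.141e+00  1.000e-03  3.125e+00] q [ 0.15  0.34  1.5  -0.    1.3  -1.41] F [-1.07 -7.89  6.05] M [-1.67  0.37 -0.02] w 0.0112
lin [  0.3 -17.   10.2] turn [-0.001  0.001  0.   ]
```

View pics/s12.png

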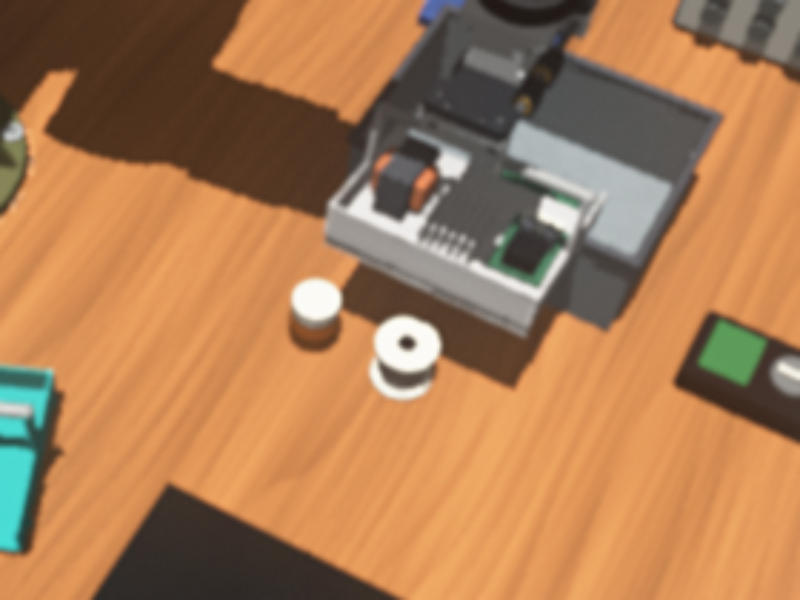

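The tray is pivoting with parts aboard, but I press a bit hard (14 N). I follow the arc slightly higher.

Emit:
play_rows:
  moves:
    - {"claw":0,"linear":[0,5,-3.5],"turn":[0,0,0]}
    - {"claw":0,"linear":[0,9.5,-4.5],"turn":[0,0,0]}
    - {"claw":0,"linear":[0,14,-5.5],"turn":[0,0,0]}
    - {"claw":0,"linear":[0,18.5,-6.5],"turn":[0,0,0]}
    - {"claw":0,"linear":[0,18.5,-6.5],"turn":[0,0,0]}

```text
time_s: 14.2
ee_pos: [0.5523, 0.1372, 0.1959]
eef_rot: [-3.141, 0.002, 3.125]
force: [0.6, -4.9, 1.7]
grip_width: 0.0109
```

```bash
python3 -c "
from h import *
go([.551,.1015,.1787],[np.pi,0,np.pi-.017])
s=vision.camera('scene')
cv2.imwrite('pics/s13.png',cv2.resize(s[60:270,200:480],(800,600)))
"
```

```text
t 14.2 ee [0.5523 0.1372 0.1959] rpy [-3.141e+00  2.000e-03  3.125e+00] q [ 0.18  0.35  1.48 -0.    1.31 -1.37] F [ 0.61 -4.93  1.67] M [-0.96 -0.27 -0.02] w 0.0109
lin [  0.8 -35.7  17.3] turn [-0.001  0.002  0.   ]
```

View pics/s13.png

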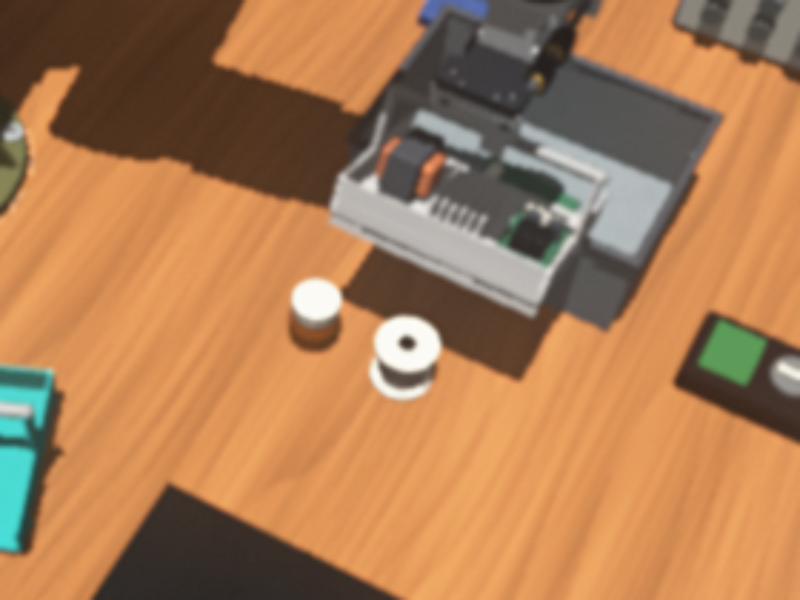

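Tipping as planned, about 20°, parts still in. I continue to about 40°.

Emit:
play_rows:
  moves:
    - {"claw":0,"linear":[0,5,-2],"turn":[0,0,0]}
    - {"claw":0,"linear":[0,9,-2.5],"turn":[0,0,0]}
    - {"claw":0,"linear":[0,14,-3],"turn":[0,0,0]}
    - {"claw":0,"linear":[0,19,-3.5],"turn":[0,0,0]}
    - {"claw":0,"linear":[0,23.5,-3.5],"turn":[0,0,0]}
    - {"claw":0,"linear":[0,28,-3.5],"turn":[0,0,0]}
    - {"claw":0,"linear":[0,33,-3],"turn":[0,0,0]}
    - {"claw":0,"linear":[0,37.5,-3],"turn":[0,0,0]}

```text
time_s: 15.25
ee_pos: [0.5531, 0.175, 0.1991]
eef_rot: [-3.141, 0.003, 3.125]
force: [2.4, -2.5, 2.8]
grip_width: 0.0111
```

```bash
python3 -c "
from h import *
go([.551,.1015,.1787],[np.pi,0,np.pi-.017])
s=vision.camera('scene')
cv2.imwrite('pics/s14.png',cv2.resize(s[60:270,200:480],(800,600)))
"
```

```text
t 15.25 ee [0.5531 0.175  0.1991] rpy [-3.141e+00  3.000e-03  3.125e+00] q [ 0.24  0.37  1.44 -0.    1.33 -1.31] F [ 2.4  -2.53  2.79] M [-0.68 -0.35 -0.03] w 0.0111
lin [  0.9 -73.5  20.4] turn [-0.001  0.003  0.   ]
```

View pics/s14.png

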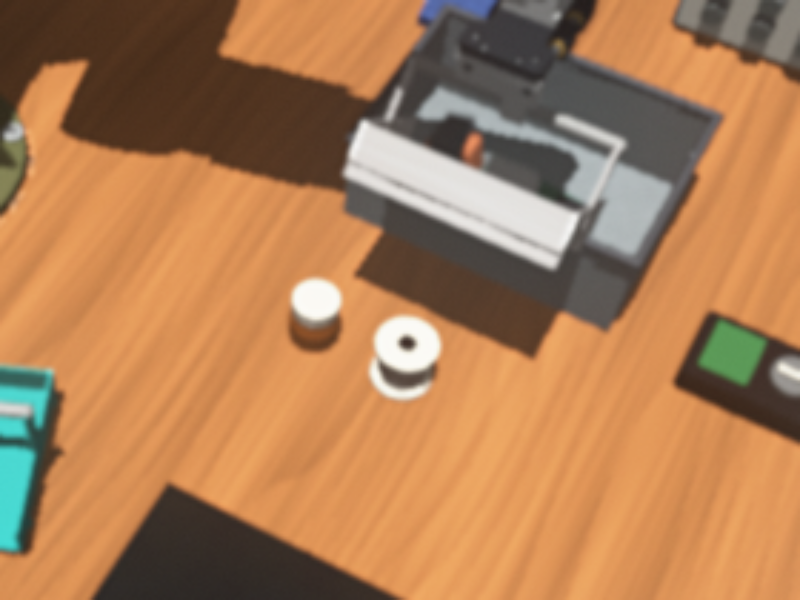

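Around 40°, the parts are sliding into the bin (transformer at (470,145)). I continue to about 52° and hold.

Emit:
play_rows:
  moves:
    - {"claw":0,"linear":[0,5,0],"turn":[0,0,0]}
    - {"claw":0,"linear":[0,9.5,1],"turn":[0,0,0]}
    - {"claw":0,"linear":[0,14,2],"turn":[0,0,0]}
    - {"claw":0,"linear":[0,18.5,3.5],"turn":[0,0,0]}
    - {"claw":0,"linear":[0,22,5],"turn":[0,0,0]}
    - {"claw":0,"linear":[0,22,5],"turn":[0,0,0]}
    - {"claw":0,"linear":[0,22,5],"turn":[0,0,0]}
    - {"claw":0,"linear":[0,22,5],"turn":[0,0,0]}

```text
time_s: 16.3
ee_pos: [0.5535, 0.1975, 0.1942]
eef_rot: [-3.141, 0.003, 3.125]
force: [0.1, -0.2, 4.2]
grip_width: 0.0111
```

```bash
python3 -c "
from h import *
go([.551,.1015,.1787],[np.pi,0,np.pi-.017])
s=vision.camera('scene');t=vision.camera('top')
cv2.imwrite('pics/s15.png',cv2.resize(s[60:270,200:480],(800,600)))
cv2.imwrite('pics/t15.png',cv2.resize(t[80:240,60:280],(800,582)))
"
```

```text
t 16.3 ee [0.5535 0.1975 0.1942] rpy [-3.141e+00  3.000e-03  3.125e+00] q [ 0.28  0.39  1.43 -0.    1.32 -1.27] F [ 0.08 -0.17  4.23] M [-0.21  0.06  0.02] w 0.0111
lin [  1.  -96.   15.5] turn [-0.     0.003  0.001]
```

View pics/s15.png

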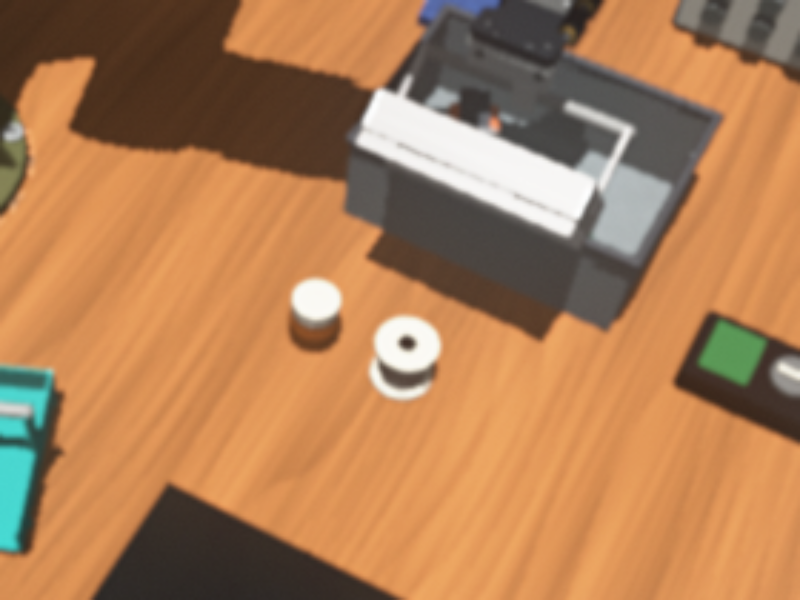

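View pics/t15.png

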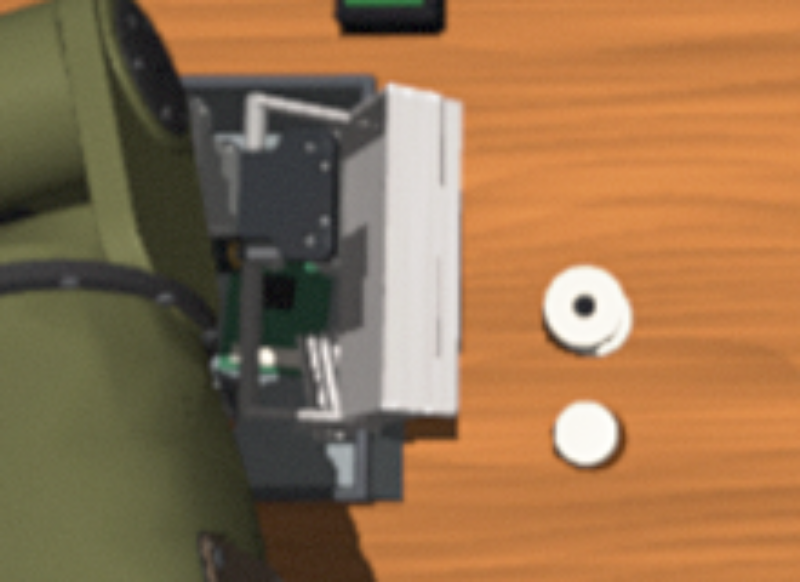

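Transformer and others are in the bin, but heat-sink fins show close to the tray's lower edge, at (325,375) in the top crop. I take a closer look.

```bash
python3 -c "
from h import *
s=vision.camera('scene');t=vision.camera('top')
a=cv2.resize(s[80:150,320:440],(800,466),interpolation=cv2.INTER_CUBIC);cv2.imwrite('pics/s16.png',cv2.convertScaleAbs(a,alpha=1.6,beta=20))
a=cv2.resize(t[100:220,110:190],(400,600),interpolation=cv2.INTER_CUBIC);cv2.imwrite('pics/t16.png',cv2.convertScaleAbs(a,alpha=1.6,beta=20))
"
```

```text
(no output)
```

View pics/s16.png

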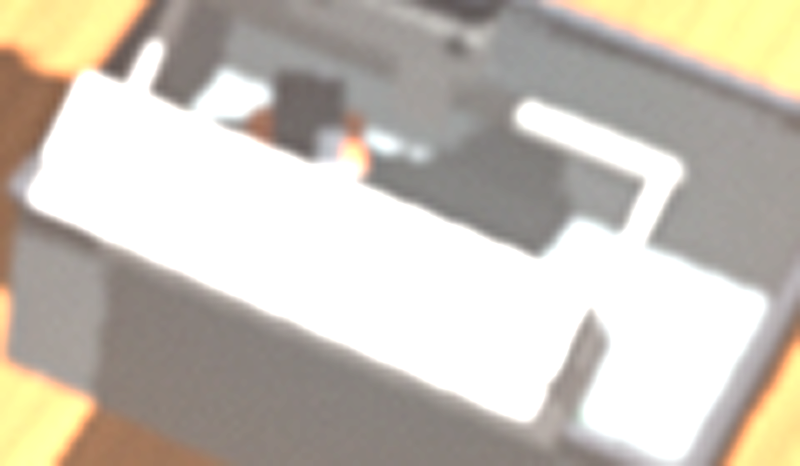

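View pics/t16.png

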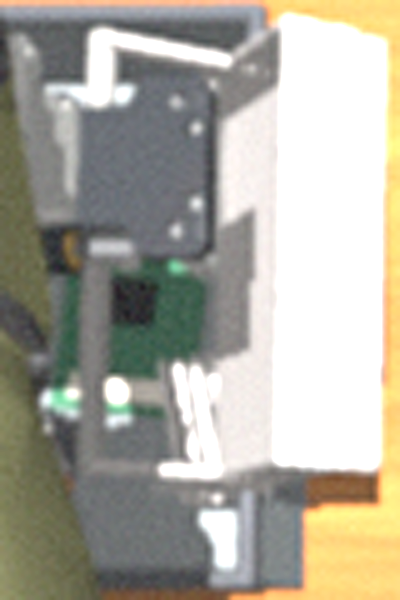

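A heat sink with fins at about (149,183) in top may lean on the tray's lip. I tip a little further to free it.

Emit:
play_rows:
  moves:
    - {"claw":0,"linear":[0,4,1.5],"turn":[0,0,0]}
    - {"claw":0,"linear":[0,8,3],"turn":[0,0,0]}
    - {"claw":0,"linear":[0,12,5],"turn":[0,0,0]}
    - {"claw":0,"linear":[0,15,6.5],"turn":[0,0,0]}
    - {"claw":0,"linear":[0,15,6.5],"turn":[0,0,0]}
    - {"claw":0,"linear":[0,15,6.5],"turn":[0,0,0]}

```text
time_s: 17.25
ee_pos: [0.5537, 0.2124, 0.1876]
eef_rot: [-3.141, 0.003, 3.125]
force: [0.5, -2.0, -0.6]
grip_width: 0.0112
```

```bash
python3 -c "
from h import *
go([.551,.1015,.1787],[np.pi,0,np.pi-.017])
s=vision.camera('scene');t=vision.camera('top')
for z in(.03,.06,.09): print(onz('top',(149,183),z))
a=cv2.resize(s[80:150,320:440],(800,466),interpolation=cv2.INTER_CUBIC);cv2.imwrite('pics/s17.png',cv2.convertScaleAbs(a,alpha=1.2,beta=20))
a=cv2.resize(t[100:220,110:190],(400,600),interpolation=cv2.INTER_CUBIC);cv2.imwrite('pics/t17.png',cv2.convertScaleAbs(a,alpha=1.3,beta=20))
"
```

```text
t 17.25 ee [0.5537 0.2124 0.1876] rpy [-3.141e+00  3.000e-03  3.125e+00] q [ 0.31  0.41  1.42 -0.    1.31 -1.25] F [ 0.47 -1.97 -0.59] M [-0.43 -0.21  0.02] w 0.0112
lin [   0.9 -111.     8.9] turn [-0.     0.003  0.001]
[0.50176688 0.21273725 0.03      ]
[0.49740006 0.20298087 0.06      ]
[0.49303324 0.19322449 0.09      ]
```

View pics/s17.png

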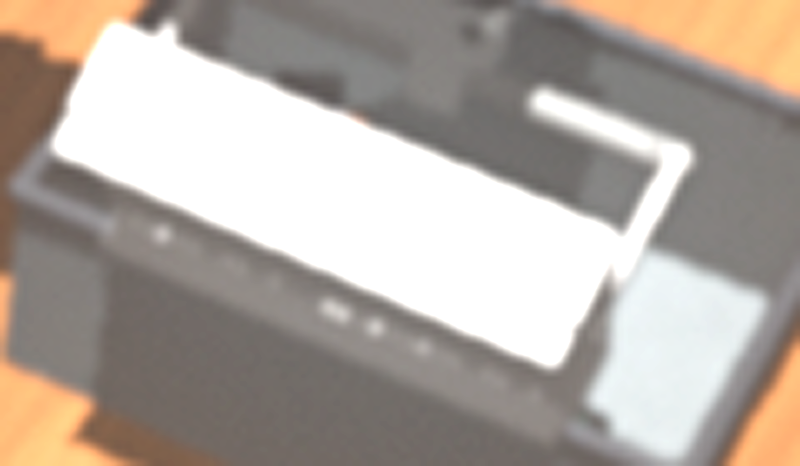

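View pics/t17.png

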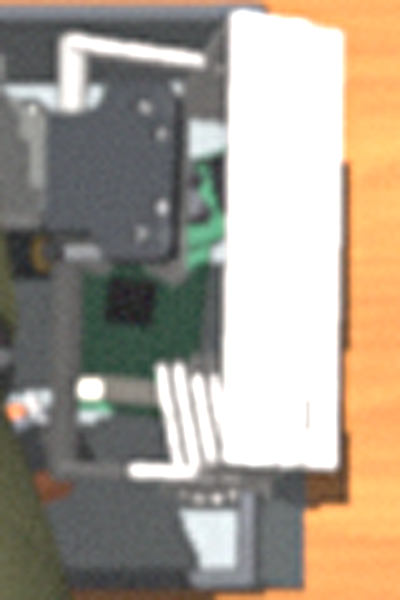

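The transformer lies at the far side. Module and heat sink have dropped in and lean on the tray's lip. I level again step by step with a softer grip, so the bar can turn back under the tray's own weight.

Emit:
play_rows:
  moves:
    - {"claw":0,"linear":[0,0,0],"turn":[0,0,0]}
    - {"claw":0,"linear":[0,-5,-1],"turn":[0,0,0]}
    - {"claw":0,"linear":[0,-10,-2],"turn":[0,0,0]}
    - {"claw":0,"linear":[0,-14,-3],"turn":[0,0,0]}
    - {"claw":0,"linear":[0,-19,-4.5],"turn":[0,0,0]}
    - {"claw":0,"linear":[0,-19,-4.5],"turn":[0,0,0]}
  force: 8

```text
time_s: 18.1
ee_pos: [0.5539, 0.1938, 0.194]
eef_rot: [3.14, 0.006, 3.125]
force: [-1.3, 3.3, 10.8]
grip_width: 0.0115
```

```bash
python3 -c "
from h import *
go([.551,.1015,.1787],[np.pi,0,np.pi-.017])
s=vision.camera('scene');t=vision.camera('top')
a=cv2.resize(s[80:160,310:450],(800,457),interpolation=cv2.INTER_CUBIC);cv2.imwrite('pics/s18.png',a)
a=cv2.resize(t[100:220,110:190],(400,600),interpolation=cv2.INTER_CUBIC);cv2.imwrite('pics/t18.png',cv2.convertScaleAbs(a,alpha=1.2,beta=20))
"
```

```text
t 18.1 ee [0.5539 0.1938 0.194 ] rpy [3.14  0.006 3.125] q [ 0.27  0.39  1.43  0.    1.32 -1.28] F [-1.27  3.34 10.76] M [0.51 0.31 0.07] w 0.0115
lin [  1.5 -92.4  15.2] turn [0.002 0.006 0.001]
```

View pics/s18.png

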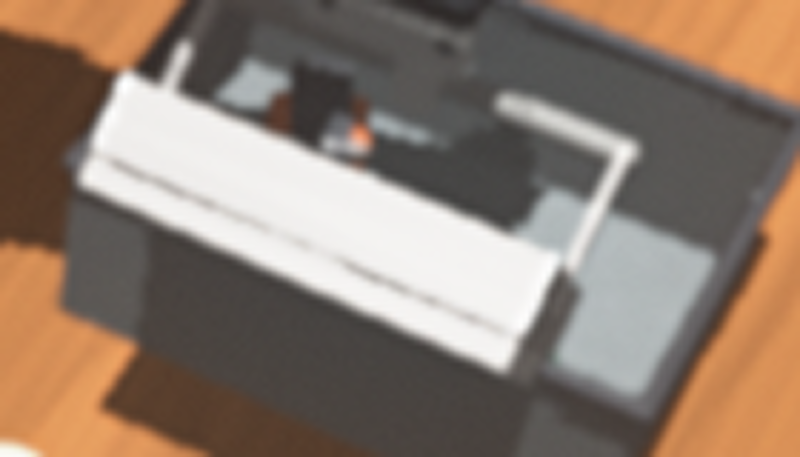

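View pics/t18.png

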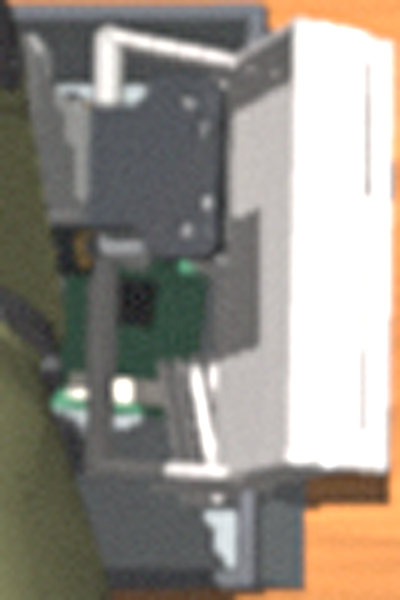

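The tray follows back. There is a bit of down-press (14 N), so I go slightly higher.

Emit:
play_rows:
  moves:
    - {"claw":0,"linear":[0,-2,-3],"turn":[0,0,0]}
    - {"claw":0,"linear":[0,-6,-4],"turn":[0,0,0]}
    - {"claw":0,"linear":[0,-10,-5],"turn":[0,0,0]}
    - {"claw":0,"linear":[0,-14,-5.5],"turn":[0,0,0]}
    - {"claw":0,"linear":[0,-19,-6],"turn":[0,0,0]}
    - {"claw":0,"linear":[0,-19,-6],"turn":[0,0,0]}

```text
time_s: 18.95
ee_pos: [0.5536, 0.1745, 0.1998]
eef_rot: [3.14, 0.006, 3.125]
force: [-0.4, -1.4, -3.4]
grip_width: 0.0113
```

```bash
python3 -c "
from h import *
go([.551,.1015,.1787],[np.pi,0,np.pi-.017])
s=vision.camera('scene');t=vision.camera('top')
a=cv2.resize(s[80:160,310:450],(800,457),interpolation=cv2.INTER_CUBIC);cv2.imwrite('pics/s19.png',a)
a=cv2.resize(t[100:220,110:190],(400,600),interpolation=cv2.INTER_CUBIC);cv2.imwrite('pics/t19.png',cv2.convertScaleAbs(a,alpha=1.2,beta=20))
"
```

```text
t 18.95 ee [0.5536 0.1745 0.1998] rpy [3.14  0.006 3.125] q [ 0.24  0.37  1.44  0.    1.32 -1.31] F [-0.36 -1.37 -3.41] M [-0.12  0.01 -0.  ] w 0.0113
lin [  1.4 -73.   21. ] turn [0.002 0.006 0.   ]
```

View pics/s19.png

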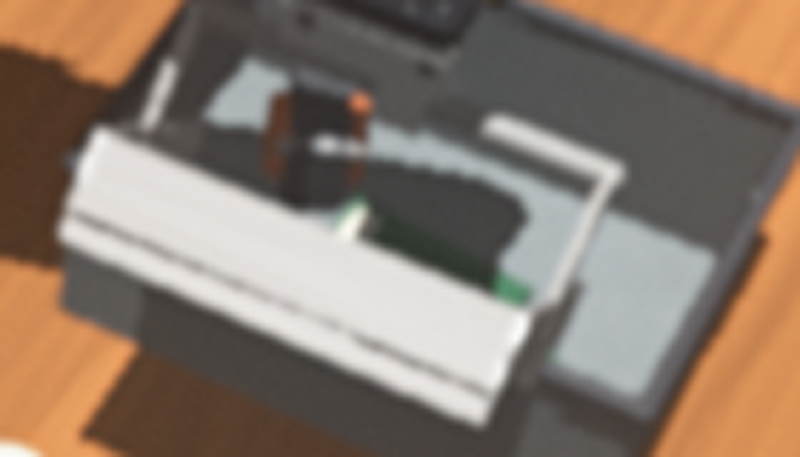

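View pics/t19.png

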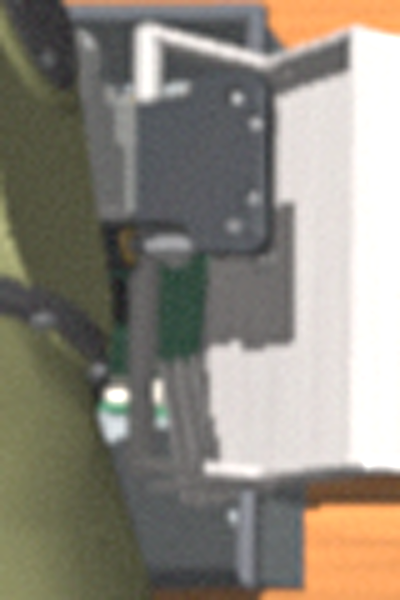

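At about 40° the fins stay put in the bin while the tray moves, so the heat sink is supported by the bin. I continue levelling.

Emit:
play_rows:
  moves:
    - {"claw":0,"linear":[0,-5,-0.5],"turn":[0,0,0]}
    - {"claw":0,"linear":[0,-9.5,-0.5],"turn":[0,0,0]}
    - {"claw":0,"linear":[0,-14,-0.5],"turn":[0,0,0]}
    - {"claw":0,"linear":[0,-19,-0.5],"turn":[0,0,0]}
    - {"claw":0,"linear":[0,-24,0],"turn":[0,0,0]}
    - {"claw":0,"linear":[0,-28.5,0.5],"turn":[0,0,0]}
    - {"claw":0,"linear":[0,-33,1],"turn":[0,0,0]}
    - {"claw":0,"linear":[0,-38,2],"turn":[0,0,0]}

```text
time_s: 20.05
ee_pos: [0.5529, 0.1366, 0.1977]
eef_rot: [3.14, 0.006, 3.125]
force: [0.3, -1.9, -0.1]
grip_width: 0.0116
```

```bash
python3 -c "
from h import *
go([.551,.1015,.1787],[np.pi,0,np.pi-.017])
s=vision.camera('scene');t=vision.camera('top')
a=cv2.resize(s[80:180,310:450],(800,571),interpolation=cv2.INTER_CUBIC);cv2.imwrite('pics/s20.png',a)
"
```

```text
t 20.05 ee [0.5529 0.1366 0.1977] rpy [3.14  0.006 3.125] q [ 0.18  0.35  1.48  0.    1.31 -1.38] F [ 0.27 -1.87 -0.09] M [-0.05  0.06 -0.01] w 0.0116
lin [  1.4 -35.1  18.9] turn [0.002 0.006 0.001]
```

View pics/s20.png

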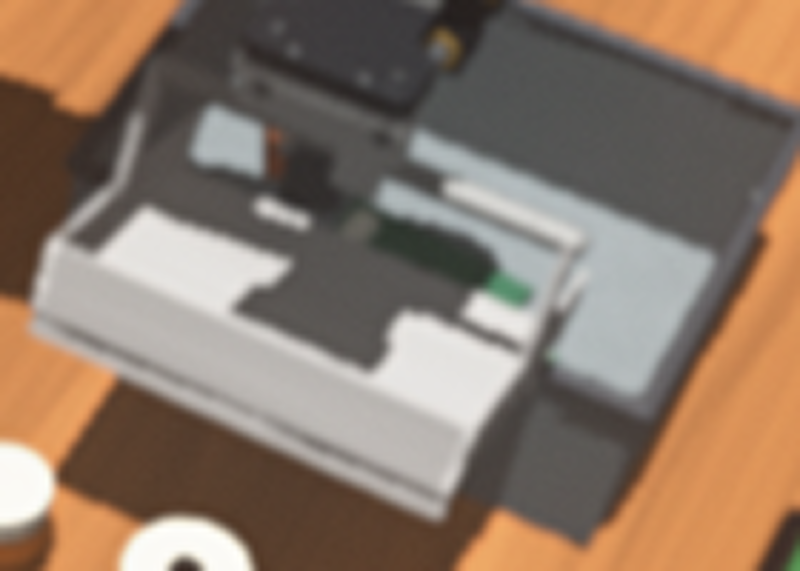

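The tray is empty at about 20°. I finish levelling at the rim.

Emit:
play_rows:
  moves:
    - {"claw":0,"linear":[0,-5,1],"turn":[0,0,0]}
    - {"claw":0,"linear":[0,-9.2,2.5],"turn":[0,0,0]}
    - {"claw":0,"linear":[0,-14,4],"turn":[0,0,0]}
    - {"claw":0,"linear":[0,-18,6],"turn":[0,0,0]}
    - {"claw":0,"linear":[0,-23,8],"turn":[0,0,0]}
    - {"claw":0,"linear":[0,-27,10],"turn":[0,0,0]}
    - {"claw":0,"linear":[0,-32,12.5],"turn":[0,0,0]}
    - {"claw":0,"linear":[0,-35,15],"turn":[0,0,0]}

```text
time_s: 21.15
ee_pos: [0.5524, 0.1008, 0.1825]
eef_rot: [3.141, 0.005, 3.124]
force: [-1.0, -3.4, 2.8]
grip_width: 0.0117
```

```bash
python3 -c "
from h import *
go([.551,.1015,.1787],[np.pi,0,np.pi-.017])
s=vision.camera('scene');t=vision.camera('top')
a=cv2.resize(s[60:270,200:480],(800,600));cv2.imwrite('pics/s21.png',a)
a=cv2.resize(t[80:240,60:280],(800,582));cv2.imwrite('pics/t21.png',a)
"
```

```text
t 21.15 ee [0.5524 0.1008 0.1825] rpy [3.141 0.005 3.124] q [ 0.12  0.34  1.52  0.    1.27 -1.44] F [-0.97 -3.35  2.83] M [-0.51  0.26  0.07] w 0.0117
lin [1.4 0.6 3.8] turn [ 0.001  0.005 -0.   ]
```

View pics/s21.png

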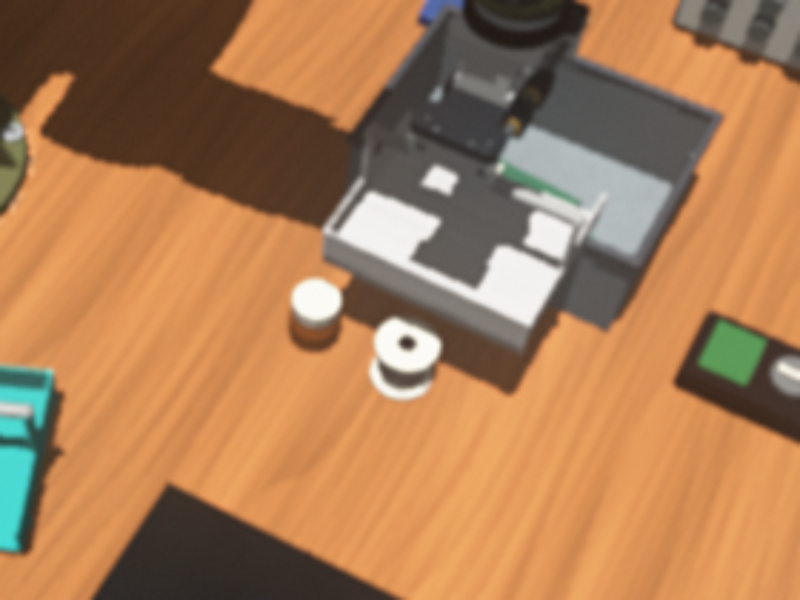

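View pics/t21.png

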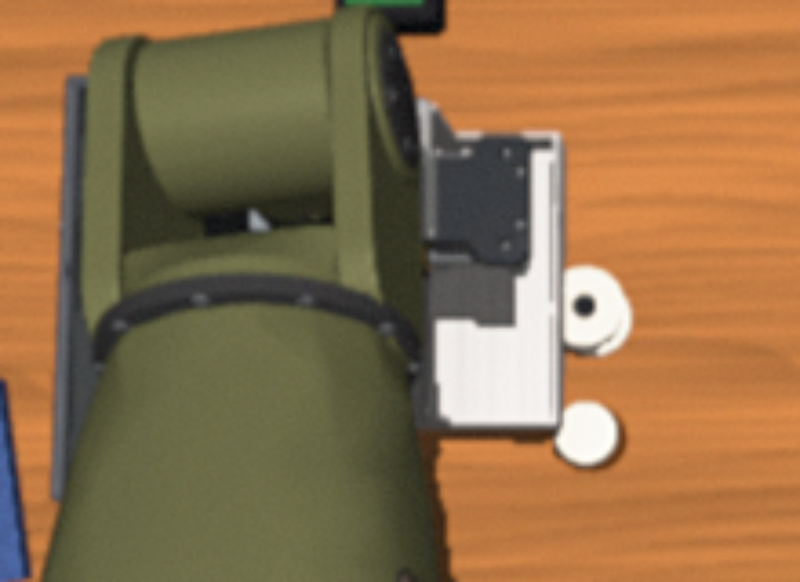

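Tray is level, empty and still hooked. I firm the grip, lift off, back away and look into the bin.

Emit:
play_rows:
  moves:
    - {"claw":0,"linear":[0,0,-3],"turn":[0,0,0]}
    - {"claw":0,"linear":[0,-1,-6],"turn":[0,0,0]}
    - {"claw":0,"linear":[0,-2,-12],"turn":[0,0,0]}
    - {"claw":0,"linear":[0,-4,-20],"turn":[0,0,0]}
    - {"claw":0,"linear":[0,-8,-28],"turn":[0,0,0]}
    - {"claw":0,"linear":[0,-14,-34],"turn":[0,0,0]}
    - {"claw":0,"linear":[0,-22,-36],"turn":[0,0,0]}
    - {"claw":0,"linear":[0,-32,-36],"turn":[0,0,0]}
  force: 20

```text
time_s: 22.25
ee_pos: [0.5516, 0.0681, 0.2185]
eef_rot: [3.141, 0.005, 3.124]
force: [0.2, 0.1, -3.1]
grip_width: 0.0111
```

Emit:
play_rows:
  moves:
    - {"claw":0,"linear":[0,-13,0],"turn":[0,0,0]}
    - {"claw":0,"linear":[0,-28,0],"turn":[0,0,0]}
    - {"claw":0,"linear":[0,-43,0],"turn":[0,0,0]}
    - {"claw":0,"linear":[0,-59,0],"turn":[0,0,0]}
    - {"claw":0,"linear":[0,-75,0],"turn":[0,0,0]}
    - {"claw":0,"linear":[0,-90,0],"turn":[0,0,0]}
    - {"claw":0,"linear":[0,-103,0],"turn":[0,0,0]}
    - {"claw":0,"linear":[0,-112,0],"turn":[0,0,0]}

```text
time_s: 23.25
ee_pos: [0.5497, -0.0447, 0.2184]
eef_rot: [3.141, 0.005, 3.124]
force: [0.2, 0.4, -3.7]
grip_width: 0.0112
```

```bash
python3 -c "
from h import *
go([.541,-.283,.215],[np.pi,0,np.pi-.017])
s=vision.camera('scene');t=vision.camera('top')
a=cv2.resize(s[60:300,200:480],(700,600));cv2.imwrite('pics/s22.png',a)
a=cv2.resize(t[80:240,60:280],(800,582));cv2.imwrite('pics/t22.png',a)
"
```

```text
t 23.25 ee [ 0.5497 -0.0447  0.2184] rpy [3.141 0.005 3.124] q [-0.15  0.29  1.5   0.    1.34 -1.7 ] F [ 0.19  0.41 -3.66] M [ 0.07 -0.03 -0.04] w 0.0112
lin [   4.5 -238.4    3.1] turn [ 0.001  0.005 -0.001]
```

View pics/s22.png

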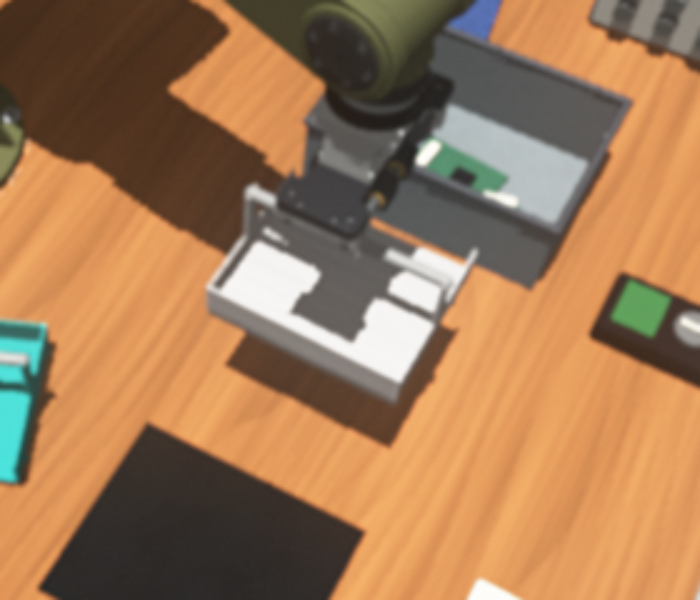

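View pics/t22.png

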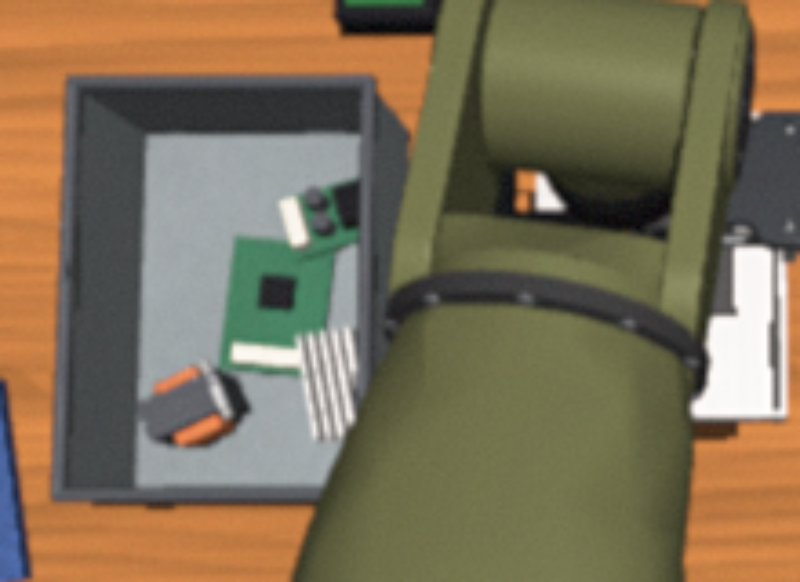

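All three parts lie on the bin floor: transformer (190,405), heat sink (330,385), module (325,215). The heat sink is where it was while the tray was tipped. I carry the empty tray back.

Emit:
play_rows:
  moves:
    - {"claw":0,"linear":[0,-4,0],"turn":[0,0,0]}
    - {"claw":0,"linear":[0,-12,0],"turn":[0,0,0]}
    - {"claw":0,"linear":[1,-24,0],"turn":[0,0,0]}
    - {"claw":0,"linear":[1,-38,0],"turn":[0,0,0]}
    - {"claw":0,"linear":[2,-54,0],"turn":[0,0,0]}
    - {"claw":0,"linear":[2,-70,0],"turn":[0,0,0]}
    - {"claw":0,"linear":[2,-86,0],"turn":[0,0,0]}
    - {"claw":0,"linear":[3,-102,0],"turn":[0,0,0]}

```text
time_s: 24.35
ee_pos: [0.5448, -0.1478, 0.2182]
eef_rot: [3.141, 0.005, 3.123]
force: [-0.4, 0.3, -3.8]
grip_width: 0.0116
```

Emit:
play_rows:
  moves:
    - {"claw":0,"linear":[0,-16,0],"turn":[0,0,0]}
    - {"claw":0,"linear":[0,-32,0],"turn":[0,0,0]}
    - {"claw":0,"linear":[1,-48,0],"turn":[0,0,0]}
    - {"claw":0,"linear":[1,-64,0],"turn":[0,0,0]}
    - {"claw":0,"linear":[2,-80,0],"turn":[0,0,0]}
    - {"claw":0,"linear":[2,-94,0],"turn":[0,0,0]}
    - {"claw":0,"linear":[2,-106,0],"turn":[0,0,0]}
    - {"claw":0,"linear":[2,-116,0],"turn":[0,0,0]}

```text
time_s: 25.35
ee_pos: [0.5406, -0.2644, 0.218]
eef_rot: [3.141, 0.005, 3.123]
force: [-0.3, 0.1, -3.5]
grip_width: 0.0115
```

```bash
python3 -c "
from h import *
go([.541,-.2835,.11],[np.pi,0,np.pi-.017])
"
```

```text
t 25.35 ee [ 0.5406 -0.2644  0.218 ] rpy [3.141 0.005 3.123] q [-0.52  0.41  1.35  0.    1.38 -2.07] F [-0.3   0.14 -3.52] M [-0.03 -0.04  0.02] w 0.0115
lin [ -0.2 -19.2 108. ] turn [ 0.001  0.005 -0.001]
```

Emit:
play_rows:
  moves:
    - {"claw":0,"linear":[0,-8,6],"turn":[0,0,0]}
    - {"claw":0,"linear":[0,-14,18],"turn":[0,0,0]}
    - {"claw":0,"linear":[0,-18,34],"turn":[0,0,0]}
    - {"claw":0,"linear":[0,-19,50],"turn":[0,0,0]}
    - {"claw":0,"linear":[0,-19,66],"turn":[0,0,0]}
    - {"claw":0,"linear":[0,-19,82],"turn":[0,0,0]}
    - {"claw":0,"linear":[0,-19,95],"turn":[0,0,0]}
    - {"claw":0,"linear":[0,-19,105],"turn":[0,0,0]}

```text
time_s: 26.35
ee_pos: [0.5408, -0.2832, 0.1122]
eef_rot: [3.141, 0.005, 3.123]
force: [-0.3, -0.2, -3.7]
grip_width: 0.0114
```

```bash
python3 -c "
from h import *
go([.541,-.2835,.09],[np.pi,0,np.pi-.017])
s=vision.camera('scene')
cv2.imwrite('pics/s23.png',cv2.resize(s[200:345,200:350],(600,580)))
"
```

```text
t 26.35 ee [ 0.5408 -0.2832  0.1122] rpy [3.141 0.005 3.123] q [-0.54  0.52  1.44  0.    1.18 -2.1 ] F [-0.33 -0.18 -3.72] M [ 0.06 -0.01  0.02] w 0.0114
lin [-0.1 -0.3 22.2] turn [ 0.001  0.005 -0.001]
```

View pics/s23.png

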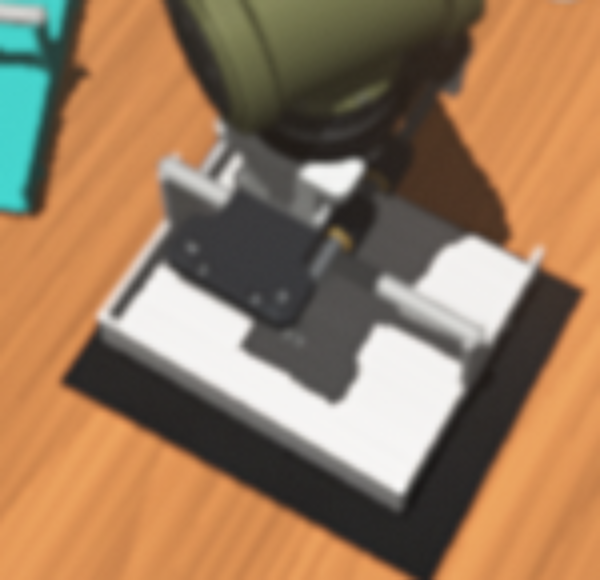

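Level above the mat, roughly centred. I lower slowly until the weight goes off.

Emit:
play_rows:
  moves:
    - {"claw":0,"linear":[0,0,4],"turn":[0,0,0]}
    - {"claw":0,"linear":[0,0,8],"turn":[0,0,0]}
    - {"claw":0,"linear":[0,0,12],"turn":[0,0,0]}
    - {"claw":0,"linear":[0,0,15],"turn":[0,0,0]}
    - {"claw":0,"linear":[0,0,18],"turn":[0,0,0]}
    - {"claw":0,"linear":[0,0,20],"turn":[0,0,0]}
    - {"claw":0,"linear":[0,0,21],"turn":[0,0,0]}

```text
time_s: 27.28
ee_pos: [0.5405, -0.283, 0.0899]
eef_rot: [3.14, 0.004, 3.123]
force: [-0.3, 0.2, -3.6]
grip_width: 0.0113
```

```bash
python3 -c "
from h import *
go([.541,-.2835,.0875],[np.pi,0,np.pi-.017])
"
```

```text
t 27.275 ee [ 0.5405 -0.283   0.0899] rpy [3.14  0.004 3.123] q [-0.54  0.54  1.46  0.    1.14 -2.1 ] F [-0.3   0.17 -3.59] M [ 0.02 -0.   -0.02] w 0.0113
lin [-0.5 -0.5  2.4] turn [ 0.002  0.004 -0.001]
```

Emit:
play_rows:
  moves:
    - {"claw":0,"linear":[0,0,1],"turn":[0,0,0]}
    - {"claw":0,"linear":[0,0,2],"turn":[0,0,0]}
    - {"claw":0,"linear":[0,0,3],"turn":[0,0,0]}
    - {"claw":0,"linear":[0,0,3],"turn":[0,0,0]}

```text
time_s: 27.78
ee_pos: [0.5407, -0.2831, 0.0895]
eef_rot: [3.141, 0.005, 3.123]
force: [-11.2, 6.4, 19.7]
grip_width: 0.0112
```

```bash
python3 -c "
from h import *
go([.541,-.2835,.0855],[np.pi,0,np.pi-.017])
"
```

```text
t 27.775 ee [ 0.5407 -0.2831  0.0895] rpy [3.141 0.005 3.123] q [-0.54  0.54  1.46  0.    1.14 -2.1 ] F [-11.23   6.39  19.7 ] M [1.28 2.05 0.02] w 0.0112
lin [-0.3 -0.4  4. ] turn [ 0.001  0.005 -0.001]
```

Seated at z 0.0895. I relieve the press and release gently.

Emit:
play_rows:
  moves:
    - {"claw":0,"linear":[0,0,0],"turn":[0,0,0]}
    - {"claw":0,"linear":[0,0,0],"turn":[0,0,0]}
    - {"claw":0.2,"linear":[0,0,0],"turn":[0,0,0]}
    - {"claw":0.4,"linear":[0,0,0],"turn":[0,0,0]}
    - {"claw":0.7,"linear":[0,0,0],"turn":[0,0,0]}
    - {"claw":1,"linear":[0,0,0],"turn":[0,0,0]}
    - {"claw":1,"linear":[0,0,0],"turn":[0,0,0]}
    - {"claw":1,"linear":[0,0,0],"turn":[0,0,0]}

```text
time_s: 28.78
ee_pos: [0.5407, -0.2831, 0.0895]
eef_rot: [3.141, 0.005, 3.123]
force: [0.2, -0.6, 0.9]
grip_width: 0.0651
```

Emit:
play_rows:
  moves:
    - {"claw":1,"linear":[0,0,0],"turn":[0,0,0]}
    - {"claw":1,"linear":[0,0,0],"turn":[0,0,0]}
    - {"claw":1,"linear":[0,0,-10],"turn":[0,0,0]}
    - {"claw":1,"linear":[0,0,-25],"turn":[0,0,0]}
    - {"claw":1,"linear":[0,0,-50],"turn":[0,0,0]}
    - {"claw":1,"linear":[0,0,-80],"turn":[0,0,0]}
    - {"claw":1,"linear":[0,0,-110],"turn":[0,0,0]}
    - {"claw":1,"linear":[0,0,-140],"turn":[0,0,0]}

```text
time_s: 29.78
ee_pos: [0.54, -0.2832, 0.2319]
eef_rot: [3.141, 0.006, 3.123]
force: [0.6, 0.3, 0.3]
grip_width: 0.0937
```

Emit:
play_rows:
  moves:
    - {"claw":1,"linear":[40,0,-10],"turn":[0,0,0]}
    - {"claw":1,"linear":[80,0,-20],"turn":[0,0,0]}
    - {"claw":1,"linear":[120,0,-20],"turn":[0,0,0]}
    - {"claw":1,"linear":[150,0,-20],"turn":[0,0,0]}
    - {"claw":1,"linear":[150,0,-20],"turn":[0,0,0]}
    - {"claw":1,"linear":[150,0,-20],"turn":[0,0,0]}

```text
time_s: 30.52
ee_pos: [0.3905, -0.2806, 0.2518]
eef_rot: [-3.141, 0.007, 3.123]
force: [-0.3, 1.3, -0.0]
grip_width: 0.0938
```

```bash
python3 -c "
from h import *
go([.541,-.2835,.0875],[np.pi,0,np.pi-.017])
s=vision.camera('scene');t=vision.camera('top')
cv2.imwrite('pics/s24.png',s);cv2.imwrite('pics/t24.png',t)
"
```

```text
t 30.525 ee [ 0.3905 -0.2806  0.2518] rpy [-3.141  0.007  3.123] q [-0.7   0.11  1.65  0.    1.38 -2.26] F [-0.31  1.29 -0.04] M [0.06 0.   0.04] w 0.0938
lin [-1.494e+02 -1.000e-01  1.654e+02] turn [-0.     0.007 -0.001]
```

View pics/s24.png

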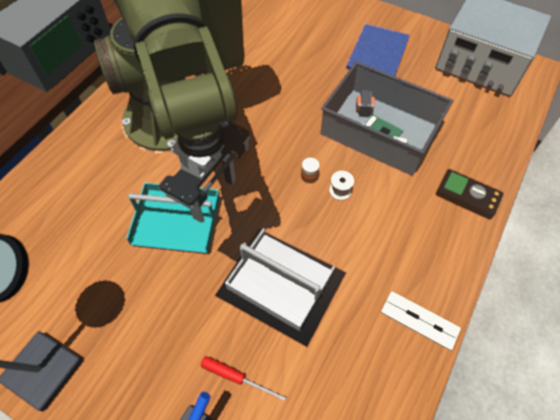

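View pics/t24.png

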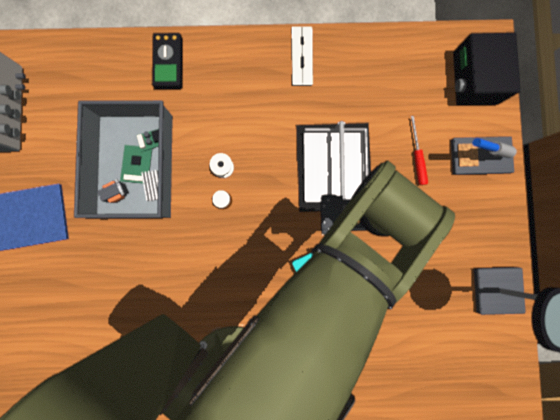

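The tray stands flat in the middle of the mat. All three parts are in the bin, spool (221,165), jar (221,199) and screwdriver (417,150) are where they were, and the gripper is clear. Handing in.

```bash
python3 -c "
from station import hand_in
print(hand_in())"
```

```text
the job is handed in; nothing more can be done
None
```

I hooked the tray on the near rim, tipped it to about 60° until all three parts were in the bin, and levelled it there. It is back on the mat, and the job was handed in at about 30.6 s. The hand-in gave no verdict.

**Last checks:**
- **Parts:** the top view shows the transformer, heat sink and module lying on the bin floor.
- **Tray:** empty and flat on the mat. The released bar puts its centre a few mm from the mat's centre.
- **Bystanders:** spool, jar and screwdriver are at the same pixels as at the start.
- **Robot:** the gripper is open and clear, with the last force reading at noise level.

**What was less certain or disagreed:**
- **At the rim:** I judged contact and hook position from forces and arm pose, not from a direct view of the bead. The hooked pose came within 1 mm of the one I predicted.
- **Heat sink at full tilt:** it was half hidden, probably leaning on the tray lip. It now lies where it appeared then, so I take it as having been in the bin while the tray was still tipped.
- **Bar in the fingers:** on the way back the bar sat about 3–4 mm lower in the fingers than when first gripped, so the tray touched the mat earlier than I expected. It was pressed with about 23 N for a moment before I eased off.

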